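# Put the barista's tools back in their rests

### The arm

A 6-joint arm with a two-finger parallel gripper is mounted at the origin on the work surface. World frame = base frame: x ahead of the robot, y to its left, z up, the work surface at z = 0. Lengths are in mm, angles in rad, forces in N, time in s.
With the tool pointing down it reaches from about 275 to 750 mm from the base axis. Payload 10.2 kg.
Tool frame: the origin (TCP) lies midway between the tips of the shut fingers; the grasp point (between the pads) lies 19 mm behind it; y points along the fingers, z is the direction in which the jaws open and shut, and the axes are right-handed (so a half turn about y gives the same grasp; the last joint's range is limited). The gripper opens to 85 mm and grips with 20 to 120 N. Pads are 22 mm wide; open, the fingers measure 114 mm over their backs; the gripper's body (76 mm by 85 mm) begins 54 mm behind the grasp point. The pads swing forward as they close: fully open they stand 13 mm farther back than shut.
Start: joints at [0.929, 0.313, 1.498, -0, 1.331, -0.223], TCP at [213.512, 479.629, 231.294] pointing down, gripper open.
Joint ranges: [-2.94, 2.94], [-0.97, 2.17], [0.19, 2.56], [-1.23, 4.37], [0.02, 3.11], [-2.88, 2.88]. Speed limits (rad/s): [2.39, 2.39, 3.01, 3.14, 3.14, 3.14].

### API

Orientations are given as a unit quaternion [w, x, y, z].
In Python, from rig import ctrl gives the robot as it stands.
- The arm moves only by the shell command python3 -m inch 'ROWS' [OPENING] [FORCE]. ROWS is JSON, one flat list of numbers, 6 for each row, row after row: the shift along the tool's x, y, z in cm, then the turn, a rotation vector about the tool's x, y, z in rad. A call has 1 to 8 rows; each row is the pose to reach, as a shift and turn from the pose commanded when the call began, along the tool's axes at that moment; what a row does not reach only later rows make up. A row lasts 1/12 s, in which the tool goes at most 41.7 mm and 7.16 degrees, less where a joint would pass 70% of its speed; a pose out of reach is approached as far as the arm can. A call with a gripper value outside its range is refused whole. OPENING is the gripper command: -1 is fully open, 1 is shut, values between are in proportion, set as the call begins (- or left out, the last holds). The fingers move at their own pace and stop on an object; FORCE is the grip in N (left out, the last holds). Time passes only in rows, so rows that repeat a pose let the fingers close. It gives the time, the measured TCP pose, the force and the opening at its end, in the units of the state.
- ctrl.sense(): the state, without advancing time (a new reading comes with each control period).
- ctrl.capture(name): name is "side" or "top" or "wrist"; returns the picture (400x640x3 uint8, red, green, blue); there is no depth.
- ctrl.get_calibration(name): a dict with "fx", "fy", "cx", "cy" (pixels), "k1" (the pictures are not rectified: a ray, as slopes to the right and down, at radius r is drawn at 1 + k1 r^2 times it, then the intrinsics apply), "world_to_cam" (4x4, takes a point from world to camera coordinates). Camera axes: x right, y down, z forward; pixel columns grow to the right and rows downward; lengths in mm; the calibration is good to about 2 mm. A picture is of the moment at which its call begins: read the wrist's pose just before it. get_calibration takes no time and is no camera call; for the wrist camera it gives the pose at the moment of the call.
- ctrl.finish_job(): hands the job in, once; it reports no verdict.
Trained networks look in the newest picture that a camera, given by its name, has taken for a name from the list of things; names that differ only in an ending like _2 or _b are one class to them, and where a whole thing is asked for, a point or a joint stands for the part that bears it (a point fixed in the world has none). Each returns a list of dicts, best first, with "score" (0 to 1); they miss things now and then, are a little off and sometimes report something else, mostly with a low value. They report only what shows in the picture. A call takes as long as a camera call. They do not tell look-alikes from the thing itself.
- ctrl.search_frame(thing, camera): "uv" ([column, row] in pixels, amid what is visible of it).
The state is a dict: "time_s": time; "joints": joint angles; "dq": joint speeds; "tau": joint torques, N m; "eef_pos": TCP position; "ee_rot": TCP orientation; "force": force on the tool from outside, world axes, zero at the start; "wrist_torque": the same for the moment, N m; "grip_width": opening from 0.0 (shut) to 1.0 (fully open).
Only numpy, scipy, OpenCV 4.12 (cv2) and the standard library are available. Lean on these libraries where they do the work, as an engineer would, in place of code of your own. Each camera call takes 0.05 s, during which the arm holds its last target.

### The job

Tidy the coffee bar: put each of the four tools into the wooden rest that matches its outline - the tamper in the big round rest, the cocoa shaker in the small round one, the sugar tin in the broad rectangular one and the counter brush in the long narrow one - each upright and sitting flat on the floor of its rest, inside the rim. Leave the amber flask and the shot glass standing where they are.

Things in the scene. Friction and masses are not known exactly. Their poses are not given: they have to be found in the camera images.
- tamper: Loose coffee tamper standing upright, 88 mm high, about 0.35 kg: a round steel foot of 58 mm diameter and 18 mm height, a thin steel neck, and a round dark-wood handle of 34 mm diameter (full width from 57 to 77 mm above the underside) on top. Origin: centre of its underside; z up along its axis, round, any yaw.
- shaker: Loose steel cocoa shaker standing upright: a closed cylinder of 42 mm diameter with a slightly domed lid of 44 mm diameter (lid from 62 mm up), 81 mm high in all, about 0.2 kg. Origin: centre of its underside; z up, round, any yaw.
- tin: Loose closed rectangular sugar tin, steel with a pale wooden lid: 78 mm (its x) by 44 mm (its y) and 64 mm high, straight sides, about 0.22 kg. Origin: centre of its underside; z up.
- brush: Loose counter brush lying on its bristles: a brown wooden back 130 mm long (its x), 26 mm wide (its y), from 16 to 38 mm above the underside, over a stiff black bristle block 116 mm by 25 mm by 16 mm high; two thin brass bands round the back and a dark hanging hole near each end; 38 mm high in all, about 0.1 kg. Origin: centre of its underside; z up. Symmetrical end to end.
- big_round_rest: Rest of the tamper: a round shallow wooden dish, 94 mm outer and 80 mm inner diameter. Fixed to the counter. Origin: centre of its underside, on the counter; z up. Same plain wood as the other rests, 3 mm floor with a dark inlay, rim 7 mm wide whose top is 10 mm above the counter, so the recess is 7 mm deep. 
- small_round_rest: Rest of the cocoa shaker: a round shallow wooden dish, 72 mm outer and 58 mm inner diameter. Fixed to the counter. Origin: centre of its underside, on the counter; z up. Same plain wood as the other rests, 3 mm floor with a dark inlay, rim 7 mm wide whose top is 10 mm above the counter, so the recess is 7 mm deep. 
- wide_rest: Rest of the sugar tin: a shallow rectangular wooden tray, inside 98 mm (its x) by 62 mm (its y), outside 112 by 76 mm. Fixed to the counter. Origin: centre of its underside, on the counter; z up. Same plain wood as the other rests, 3 mm floor with a dark inlay, rim 7 mm wide whose top is 10 mm above the counter, so the recess is 7 mm deep. 
- long_rest: Rest of the counter brush: a long narrow shallow wooden tray, inside 148 mm (its x) by 44 mm (its y), outside 162 by 58 mm. Fixed to the counter. Origin: centre of its underside, on the counter; z up. Same plain wood as the other rests, 3 mm floor with a dark inlay, rim 7 mm wide whose top is 10 mm above the counter, so the recess is 7 mm deep. 
- flask: Bystander, to be left alone: small loose amber glass flask with a black stopper, 38 mm diameter, 88 mm high, among the tools. Origin: centre of its underside; z up.
- shot_glass: Bystander, to be left alone: small loose clear shot glass, 38 mm diameter at the rim, 50 mm high, among the tools. Origin: centre of its underside; z up.
Not all that is in view belongs to the job. What is shaped like the shaker but green, pink or purple is not meant.

How it is judged:
By the outcome, as a careful person would: the job done as asked, in the order asked, and still so for the second after the job is handed in, with the robot touching nothing.
It also fails if it takes over 118 s, if anything falls off the work surface, if the arm or the gripper's body presses on something with over 40 N, if the wrist force passes 120 N, or if a joint passes its speed limit or range.

## Working session

There is one attempt and no reset: what is moved stays moved. The work goes in short steps, Python scripts to look and compute and a shell command to move; the robot and the scene stay as the last step left them, time stands still between calls to the robot, and variables do not carry over. Pictures are saved under pics/ and viewed, and the job is handed in when it is done.

```bash
ls; mkdir -p pics; python3 - <<'E'
from rig import ctrl
import cv2
s=ctrl.sense(); print(s)
for n in ("top","side","wrist"):
    c=ctrl.get_calibration(n); print(n,c)
    im=ctrl.capture(n); cv2.imwrite(f"pics/{n}0.png",im[:,:,::-1])
E
```

```text
pics
{'time_s': 0.0, 'joints': array([ 9.28590195e-01,  3.13466382e-01,  1.49845112e+00, -1.95693176e-05,
        1.33103855e+00, -2.23389338e-01]), 'dq': array([ 0.0003842 , -0.00083641,  0.00116315, -0.00049049,  0.00124531,
        0.00027082]), 'tau': array([-4.67641057e-04, -4.12269151e+01, -2.59746140e+01, -1.77262846e-04,
        4.06542735e-03, -3.00942759e-05]), 'eef_pos': array([213.35007011, 479.39619457, 230.72142546]), 'ee_rot': array([-0.69121915,  0.69209996, -0.14718867,  0.14679653]), 'force': array([-0.0662989 ,  0.43674359,  1.00349126]), 'wrist_torque': array([-0.01705067,  0.09313837, -0.02783579]), 'grip_width': 0.9986732325363122}
top {'fx': 451.5934863305569, 'fy': 451.5934863305569, 'cx': 319.3325779620286, 'cy': 201.42761222211917, 'k1': -0.06940366567580859, 'world_to_cam': array([[-9.11698129e-02, -9.95830944e-01, -2.96585643e-03,
         3.24802170e+01],
       [-9.73571305e-01,  8.97573649e-02, -2.10006021e-01,
         4.83774757e+02],
       [ 2.09396702e-01, -1.62587369e-02, -9.77695594e-01,
         1.17309917e+03],
       [ 0.00000000e+00,  0.00000
[... 340 characters left out ...]
115e-01,
         6.77083155e+01],
       [ 6.22678235e-02, -6.61317104e-01, -7.47517496e-01,
         1.03794484e+03],
       [ 0.00000000e+00,  0.00000000e+00,  0.00000000e+00,
         1.00000000e+00]])}
wrist {'fx': 335.5217152612134, 'fy': 335.5217152612134, 'cx': 320.4983724398297, 'cy': 198.55661427582942, 'k1': -0.05897816045657023, 'world_to_cam': array([[ 4.07394287e-01,  9.13251567e-01, -1.21280104e-03,
        -5.24588522e+02],
       [ 8.82172207e-01, -3.93185832e-01,  2.59185453e-01,
        -3.18718147e+01],
       [ 2.36224664e-01, -1.06660572e-01, -9.65826812e-01,
         3.78956250e+02],
       [ 0.00000000e+00,  0.00000000e+00,  0.00000000e+00,
         1.00000000e+00]])}
```

View pics/top0.png

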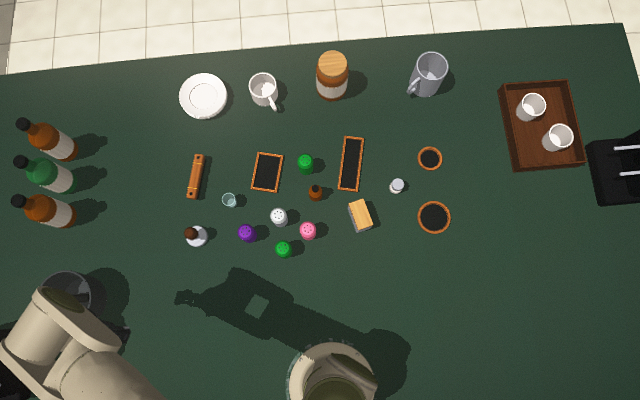

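View pics/side0.png

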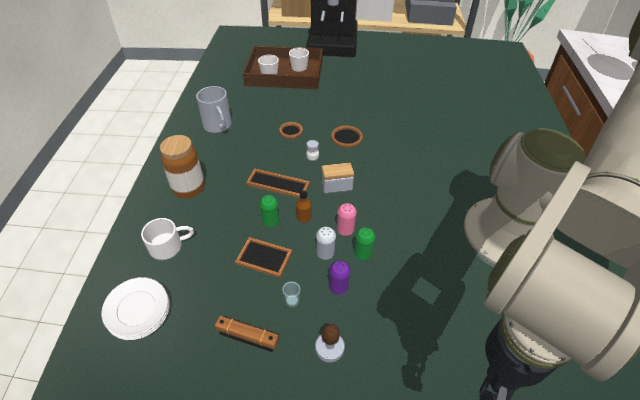

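View pics/wrist0.png

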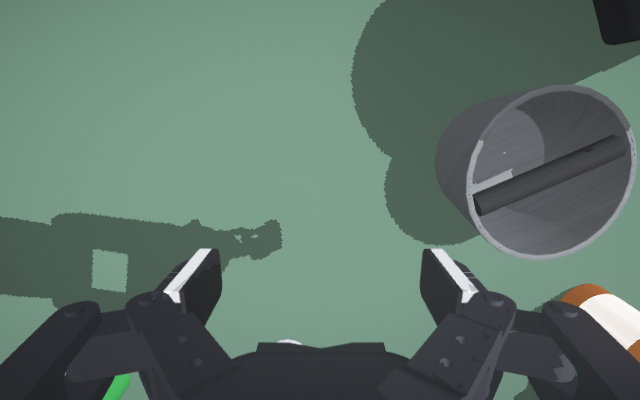

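```bash
cat > h.py <<'E'
from rig import ctrl
import cv2, numpy as np
def ray(n,uv,c=None):
    c=c or ctrl.get_calibration(n)
    K=np.array([[c['fx'],0,c['cx']],[0,c['fy'],c['cy']],[0,0,1.]])
    p=cv2.undistortPoints(np.array([[uv]],float),K,np.array([c['k1'],0,0,0,0.]))[0,0]
    T=c['world_to_cam'];R=T[:3,:3];o=-R.T@T[:3,3]
    return o,R.T@np.array([p[0],p[1],1.])
def at(n,uv,z,c=None):
    o,d=ray(n,uv,c);return (o+d*(z-o[2])/d[2]).round(1)
def proj(n,P,c=None):
    c=c or ctrl.get_calibration(n)
    K=np.array([[c['fx'],0,c['cx']],[0,c['fy'],c['cy']],[0,0,1.]])
    T=c['world_to_cam'];R=T[:3,:3]
    P=np.atleast_2d(np.array(P,float))
    return cv2.projectPoints(P,cv2.Rodrigues(R)[0],T[:3,3],K,np.array([c['k1'],0,0,0,0.]))[0][:,0]
def tri(uvt,uvs):
    o1,d1=ray('top',uvt);o2,d2=ray('side',uvs)
    A=np.stack([d1,-d2],1);t=np.linalg.lstsq(A,o2-o1,rcond=None)[0]
    a=o1+d1*t[0];b=o2+d2*t[1];return ((a+b)/2).round(1),np.linalg.norm(a-b).round(1)
def snap(n,name,box=None,k=1):
    im=ctrl.capture(n)[:,:,::-1]
    cv2.imwrite('pics/raw_'+name+'.png',im)
    if box: im=im[box[1]:box[3],box[0]:box[2]]
    im=cv2.resize(im,None,fx=k,fy=k,interpolation=cv2.INTER_CUBIC)
    cv2.imwrite(f'pics/{name}.png',im)
E
python3 - <<'E'
import cv2
a=cv2.imread('pics/top0.png');b=cv2.imread('pics/side0.png')
cv2.imwrite('pics/tc1.png',cv2.resize(a[125:265,170:310],None,fx=4.2,fy=4.2,interpolation=2))
cv2.imwrite('pics/tc2.png',cv2.resize(a[125:265,310:460],None,fx=4.2,fy=4.2,interpolation=2))
cv2.imwrite('pics/sc1.png',cv2.resize(b[115:275,230:390],None,fx=3.7,fy=3.7,interpolation=2))
cv2.imwrite('pics/sc2.png',cv2.resize(b[230:370,205:365],None,fx=4.2,fy=4.2,interpolation=2))
E
```

```text
(no output)
```

View pics/tc1.png

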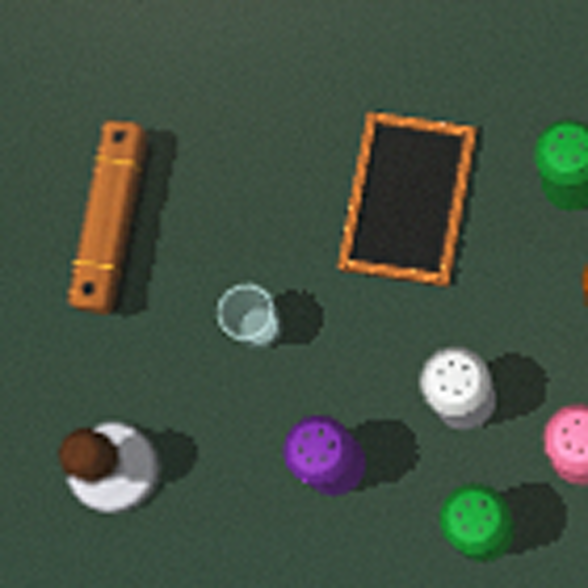

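View pics/tc2.png

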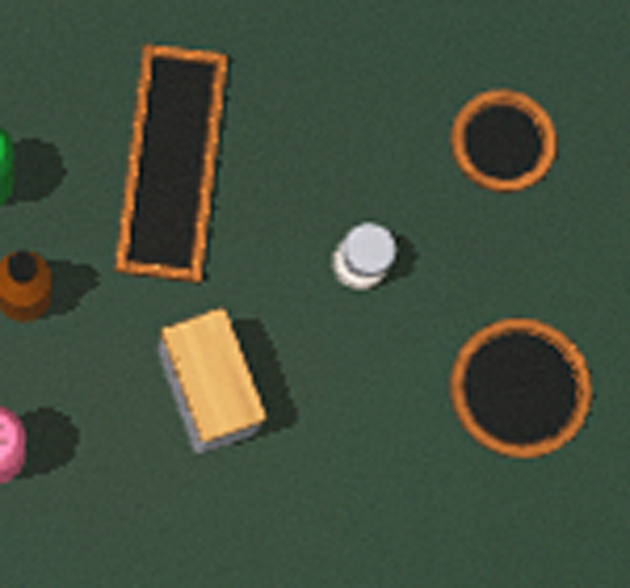

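View pics/sc1.png

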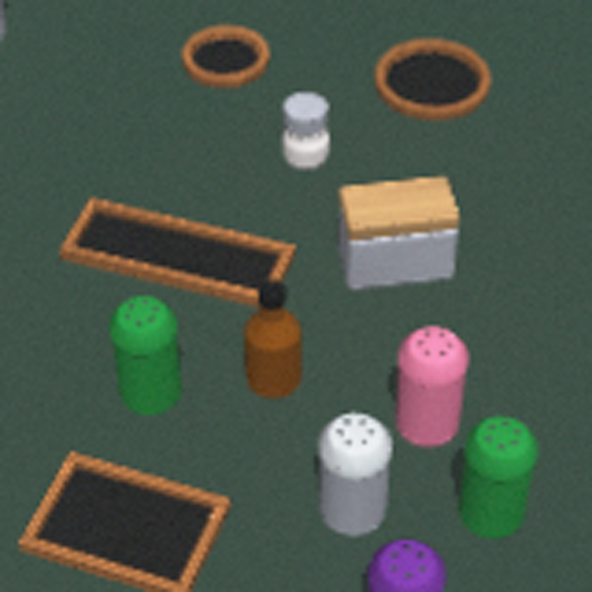

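View pics/sc2.png

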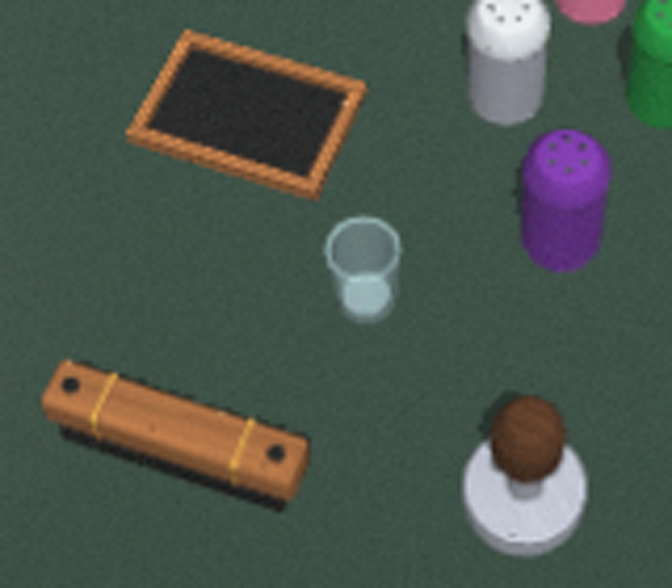

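```bash
cat > m.py <<'E'
from h import *
ct=ctrl.get_calibration('top');cs=ctrl.get_calibration('side')
def T(pts,off,k): return [((x+.5)/k-.5+off[0],(y+.5)/k-.5+off[1]) for x,y in pts]
A=(170,125);B=(310,125);C=(230,115);D=(205,230)
def show(nm,n,pts,off,k,z,c):
    P=np.array([at(n,p,z,c) for p in T(pts,off,k)])
    s=''
    if len(P)>1:
        e=np.roll(P,-1,0)-P; s=str(np.linalg.norm(e,axis=1).round(0))+' ang '+str(np.degrees(np.arctan2(e[:,1],e[:,0])).round(1))
    print(nm,n,P.mean(0).round(1),s)
show('wide','top',[(369,113),(476,128),(449,284),(340,268)],A,4.2,10,ct)
show('wide','side',[(188,31),(365,87),(313,196),(128,134)],D,4.2,10,cs)
show('long','top',[(147,45),(228,58),(201,280),(116,268)],B,4.2,10,ct)
show('long','side',[(94,199),(296,243),(263,297),(62,247)],C,3.7,10,cs)
show('small','top',[(505,140)],B,4.2,10,ct)
show('small','side',[(226,53)],C,3.7,10,cs)
show('big','top',[(522,387)],B,4.2,10,ct)
show('big','side',[(433,75)],C,3.7,10,cs)
show('tin','top',[(161,328),(224,309),(266,416),(201,445)],B,4.2,64,ct)
show('tin','side',[(340,187),(447,178),(458,222),(345,236)],C,3.7,64,cs)
show('brush','top',[(105,121),(147,126),(110,312),(69,303)],A,4.2,38,ct)
show('brush','side',[(68,360),(309,437),(294,483),(43,403)],D,4.2,38,cs)
show('tamper handle','top',[(89,454)],A,4.2,69,ct)
show('tamper handle','side',[(527,439)],D,4.2,69,cs)
show('tamper foot','side',[(525,487)],D,4.2,18,cs)
show('shaker','top',[(455,381)],A,4.2,74,ct)
show('shaker','side',[(355,440)],C,3.7,74,cs)
show('flask','top',[(22,267)],B,4.2,84,ct)
show('shot','top',[(247,313)],A,4.2,50,ct)
show('salt','top',[(370,250)],B,4.2,60,ct)
show('purple','top',[(319,445)],A,4.2,76,ct)
show('pink','top',[(577,440)],A,4.2,76,ct)
show('green2','top',[(475,517)],A,4.2,76,ct)
show('green1','top',[(566,152)],A,4.2,76,ct)
E
python3 m.py
```

```text
wide top [593.8 128.4  10. ] [ 75. 111.  75. 111.] ang [-103.7  166.4   76.2  -13.7]
wide side [593.2 130.3  10. ] [110.  76. 111.  76.] ang [ 164.6   75.7  -15.4 -104.9]
long top [ 597.2 -112.6   10. ] [ 57. 159.  58. 160.] ang [-104.9  167.    76.4  -13.4]
long side [ 597. -115.   10.] [159.  59. 156.  54.] ang [ 168.2   72.2  -13.3 -105. ]
small top [ 591.8 -340.9   10. ] 
small side [ 590.5 -341.4   10. ] 
big top [ 420.5 -327.6   10. ] 
big side [ 419.2 -328.9   10. ] 
tin top [ 438.6 -117.6   64. ] [42. 74. 45. 79.] ang [ -78.3 -165.2  108.8   12.6]
tin side [ 438.8 -115.6   64. ] [77. 45. 79. 49.] ang [-167.5  101.5   15.4  -81.5]
brush top [592.6 326.3  38. ] [ 29. 129.  28. 127.] ang [-102.6  167.    72.3  -12.7]
brush side [591.6 328.   38. ] [125.  23. 128.  24.] ang [ 167.3   81.2  -12.3 -106.2]
tamper handle top [427.8 335.3  69. ] 
tamper handle side [426.9 335.6  69. ] 
tamper foot side [426.1 336.4  18. ] 
shaker top [452.5 100.9  74. ] 
shaker side [453.  101.1  74. ] 
flask top [514.6  -2.8  84. ] 
shot top [514.1 234.3  50. ] 
salt top [ 511.2 -228.4   60. ] 
purple top [419.3 188.5  76. ] 
pink top [407.8  27.5  76. ] 
green2 top [365.5  94.6  76. ] 
green1 top [595.3  18.6  76. ]
```

```bash
cat > go.py <<'E'
# usage: go.py x y z [jawdeg]  -> shift cm + turn in present tool axes
import sys
from h import *
from scipy.spatial.transform import Rotation as Ro
s=ctrl.sense();q=s['ee_rot'];R=Ro.from_quat([q[1],q[2],q[3],q[0]]).as_matrix()
zj=np.degrees(np.arctan2(R[1,2],R[0,2]))
print('t',round(s['time_s'],2),'pos',s['eef_pos'].round(1),'jaw',zj.round(1),'grip',round(s['grip_width'],3),'F',s['force'].round(1),'q',s['joints'].round(2))
print('down',R[:,1].round(3))
if len(sys.argv)>1:
    a=[float(v) for v in sys.argv[1:]]
    d=np.array(a[:3])-s['eef_pos']
    jaw=a[3] if len(a)>3 else zj
    t=(jaw-zj+90)%180-90
    t2=t
    y=np.array([0,0,-1.]);z=np.array([np.cos(np.radians(zj+t)),np.sin(np.radians(zj+t)),0]);x=np.cross(y,z)
    rv=Ro.from_matrix(R.T@np.stack([x,y,z],1)).as_rotvec()
    print('shift cm',(R.T@d/10).round(2),'turn',rv.round(3))
E
python3 go.py 427 335.6 110
```

```text
t 0.15 pos [213.4 479.5 230.9] jaw 66.0 grip 1.0 F [0.1 0.3 0.2] q [ 0.93  0.31  1.5   0.    1.33 -0.22]
down [-0.001 -0.001 -1.   ]
shift cm [25.37 12.09 -4.45] turn [ 0.001 -0.    -0.   ]
```

```bash
python3 -m inch '[25.4,12.1,-4.4,0,0,0,25.4,12.1,-4.4,0,0,0,25.4,12.1,-4.4,0,0,0,25.4,12.1,-4.4,0,0,0,25.4,12.1,-4.4,0,0,0,25.4,12.1,-4.4,0,0,0,25.4,12.1,-4.4,0,0,0,25.4,12.1,-4.4,0,0,0]' -1 40; python3 go.py 427 335.6 46; python3 -c "
from h import *
snap('wrist','w1');snap('side','s1',(230,230,430,400),3)"
```

```text
time_s: 0.82
eef_pos: [430.5, 332.4, 107.2]
ee_rot: [-0.69, 0.692, -0.15, 0.148]
force: [0.8, -0.2, -0.8]
grip_width: 0.997
t 0.82 pos [430.5 332.4 107.2] jaw 65.7 grip 0.997 F [ 0.8 -0.2 -0.8] q [ 0.44  0.48  1.6  -0.    1.07 -0.7 ]
down [-0.003 -0.003 -1.   ]
shift cm [-0.43  6.12  0.17] turn [ 0.004 -0.    -0.002]
```

View pics/w1.png

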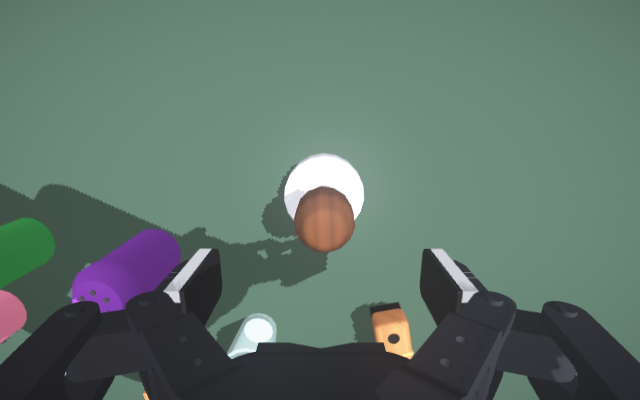

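View pics/s1.png

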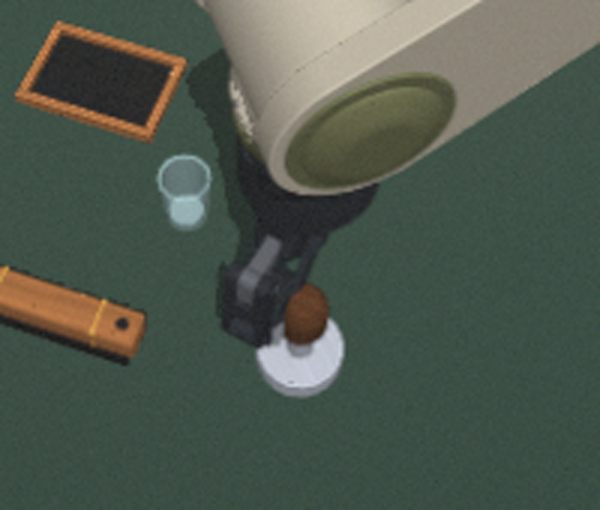

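```bash
python3 go.py 427 335.6 46; python3 -c "
from h import *
print(proj('wrist',[[427,335.6,69]]))"
```

```text
t 0.92 pos [427.9 335.5 109.6] jaw 65.9 grip 1.003 F [ 0.   0.9 -0.4] q [ 0.45  0.48  1.6   0.    1.07 -0.7 ]
down [-0.002 -0.001 -1.   ]
shift cm [-0.08  6.36 -0.02] turn [ 0.001 -0.    -0.001]
[[320.0606089  226.74873176]]
```

```bash
python3 -m inch '[-0.1,2,0,0,0,0,-0.1,4,0,0,0,0,-0.1,6,0,0,0,0,-0.1,6.3,0,0,0,0,-0.1,6.3,0,0,0,0]' -1 40;  python3 -m inch '[0,0,0,0,0,0,0,0,0,0,0,0,0,0,0,0,0,0,0,0,0,0,0,0,0,0,0,0,0,0,0,0,0,0,0,0,0,0,0,0,0,0,0,0,0,0,0,0]' 1 40;python3 go.py 427 335.6 170; python3 -c "
from h import *
snap('wrist','w2');snap('side','s2',(230,230,430,400),3)"
```

```text
time_s: 1.33
eef_pos: [425.7, 337.1, 47.2]
ee_rot: [-0.691, 0.692, -0.147, 0.146]
force: [-0.7, -0.2, 0.5]
grip_width: 0.999
time_s: 2.0
eef_pos: [427.1, 336.6, 48.1]
ee_rot: [0.692, -0.691, 0.147, -0.147]
force: [-2.4, -2.1, 6.8]
grip_width: 0.381
t 2.0 pos [427.1 336.6  48.1] jaw 66.0 grip 0.381 F [-2.4 -2.1  6.8] q [ 0.45  0.57  1.64 -0.    0.93 -0.7 ]
down [ 0.001  0.    -1.   ]
shift cm [  0.04 -12.19  -0.09] turn [-0.001 -0.     0.001]
```

View pics/w2.png

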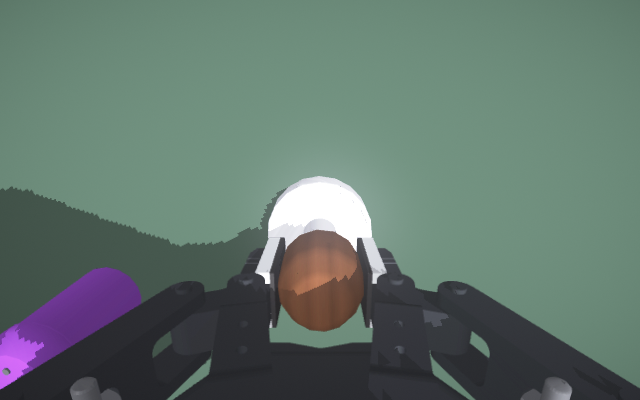

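View pics/s2.png

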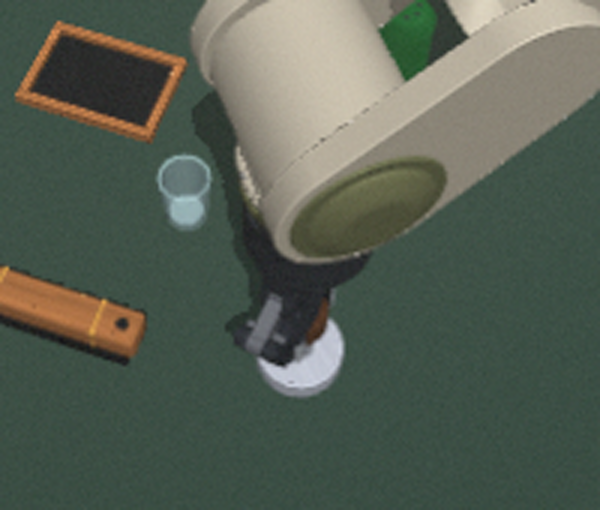

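```bash
python3 go.py 420 -328 170; python3 -m inch '[0,-3,0,0,0,0,0,-6,0,0,0,0,0,-10,0,0,0,0,0,-12.2,0,0,0,0,0,-12.2,0,0,0,0,0,-12.2,0,0,0,0]' - ;python3 go.py 420 -328 170; python3 -c "
from h import *
snap('wrist','w3');"
```

```text
t 2.1 pos [427.  336.6  48.1] jaw 66.0 grip 0.381 F [-1.7 -1.4  6. ] q [ 0.45  0.57  1.64 -0.    0.93 -0.7 ]
down [ 0.001  0.    -1.   ]
shift cm [ 26.39 -12.21 -61.  ] turn [-0.001 -0.     0.001]
time_s: 2.6
eef_pos: [426.8, 336.5, 169.4]
ee_rot: [0.692, -0.691, 0.147, -0.147]
force: [-0.5, -0.5, -3.1]
grip_width: 0.379
t 2.6 pos [426.8 336.5 169.4] jaw 66.0 grip 0.379 F [-0.5 -0.5 -3.1] q [ 0.45  0.41  1.53  0.    1.2  -0.7 ]
down [ 0.001  0.    -1.   ]
shift cm [ 26.41  -0.09 -60.98] turn [-0.001 -0.     0.001]
```

View pics/w3.png

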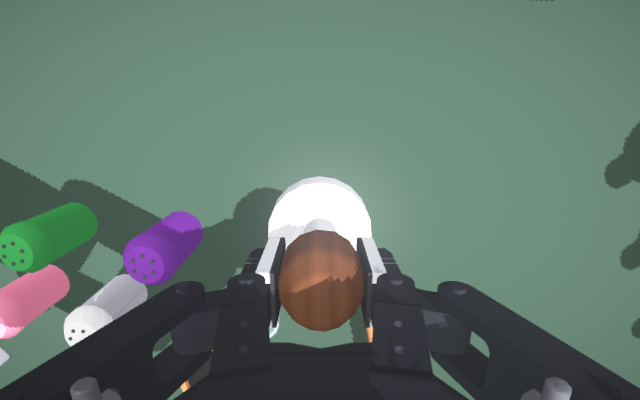

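```bash
python3 -m inch '[0.8,0,-1.8,0,0,0,2.2,0,-5,0,0,0,3.8,0,-8.7,0,0,0,5.4,0,-12.4,0,0,0,7,0,-16.1,0,0,0,8.6,0,-19.8,0,0,0,10.2,0,-23.5,0,0,0,11.8,0,-27.2,0,0,0]'; python3 -m inch '[1.6,0,-3.7,0,0,0,3.2,0,-7.4,0,0,0,4.8,0,-11.1,0,0,0,6.4,0,-14.8,0,0,0,8,0,-18.5,0,0,0,9.6,0,-22.2,0,0,0,11,0,-25.4,0,0,0,12,0,-27.7,0,0,0]'; python3 go.py 420 -328 170
```

```text
time_s: 3.32
eef_pos: [422.5, 38.5, 167.5]
ee_rot: [-0.692, 0.692, -0.148, 0.146]
force: [1.4, 0.5, -2.2]
grip_width: 0.377
time_s: 3.98
eef_pos: [419.7, -264.2, 167.1]
ee_rot: [0.692, -0.691, 0.149, -0.147]
force: [0.2, -0.1, -3.1]
grip_width: 0.38
t 3.98 pos [ 419.7 -264.2  167.1] jaw 65.9 grip 0.38 F [ 0.2 -0.1 -3.1] q [-0.8   0.31  1.67 -0.    1.16 -1.95]
down [-0.003  0.002 -1.   ]
shift cm [ 2.63 -0.3  -5.81] turn [-0.001  0.    -0.003]
```

```bash
python3 -m inch '[1.2,0,-2.7,0,0,0,2.2,0,-5,0,0,0,2.6,0,-5.8,0,0,0,2.6,0,-5.8,0,0,0,2.6,0,-5.8,0,0,0]'; python3 go.py 420 -328.2 70;python3 -c "
from h import *
snap('wrist','w4');snap('side','s4',(270,60,470,210),4)"
```

```text
time_s: 4.4
eef_pos: [420.6, -324.3, 167.7]
ee_rot: [0.692, -0.691, 0.148, -0.146]
force: [0.3, 0.3, -3.5]
grip_width: 0.382
t 4.4 pos [ 420.6 -324.3  167.7] jaw 66.0 grip 0.382 F [ 0.3  0.3 -3.5] q [-0.88  0.39  1.57  0.    1.19 -2.03]
down [-0.002  0.003 -1.   ]
shift cm [ 0.13  9.77 -0.4 ] turn [-0.002  0.    -0.003]
```

View pics/w4.png

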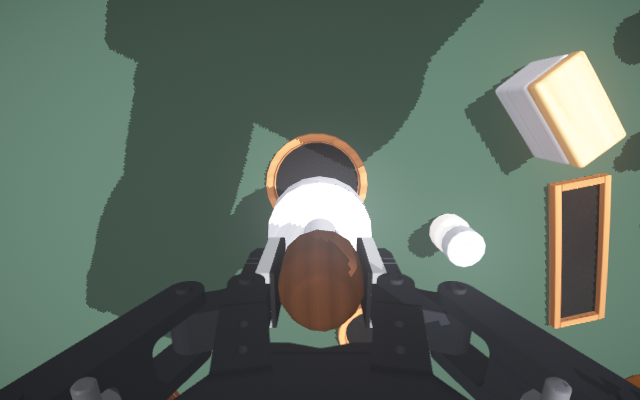

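View pics/s4.png

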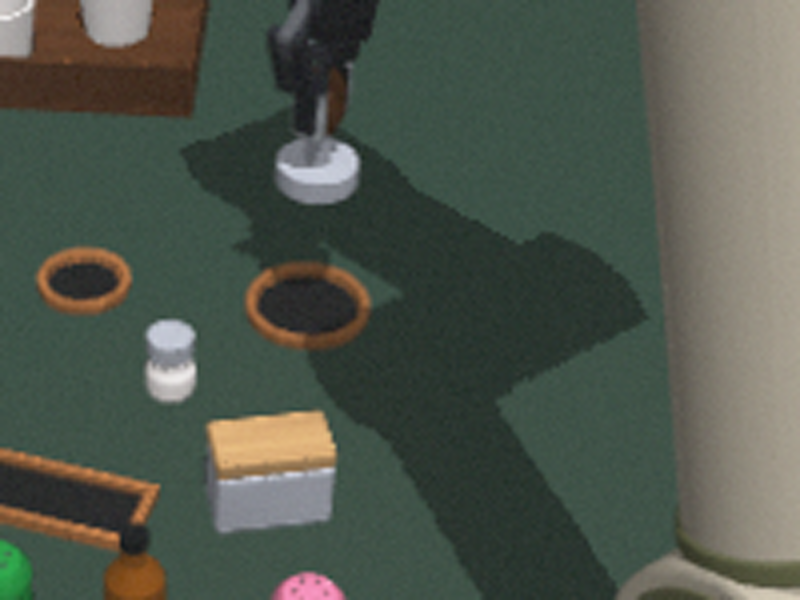

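```bash
python3 go.py 420 -328.2 66; python3 -m inch '[0.1,2.5,-0.2,0,0,0,0.1,5.5,-0.2,0,0,0,0.1,8.5,-0.2,0,0,0,0.1,10,-0.2,0,0,0,0.1,10.1,-0.2,0,0,0,0.1,10.1,-0.2,0,0,0]'; python3 -c "
from h import *
snap('side','s5',(270,60,470,210),4)";python3 go.py 420 -328.2 52
```

```text
t 4.5 pos [ 421.  -323.9  168.6] jaw 66.1 grip 0.381 F [-0.3  0.2 -2.2] q [-0.88  0.38  1.57  0.    1.19 -2.03]
down [-0.001  0.002 -1.   ]
shift cm [ 0.1  10.26 -0.44] turn [-0.001  0.    -0.002]
time_s: 5.0
eef_pos: [421.3, -326.6, 68.3]
ee_rot: [0.692, -0.691, 0.147, -0.146]
force: [0.7, -1.0, -2.0]
grip_width: 0.377
t 5.05 pos [ 421.7 -327.3   69.3] jaw 66.1 grip 0.374 F [ 0.2 -0.9 -2.9] q [-0.88  0.52  1.66  0.    0.96 -2.03]
down [ 0.001 -0.001 -1.   ]
shift cm [-0.12  1.73 -0.15] turn [0.    0.    0.001]
```

View pics/s5.png

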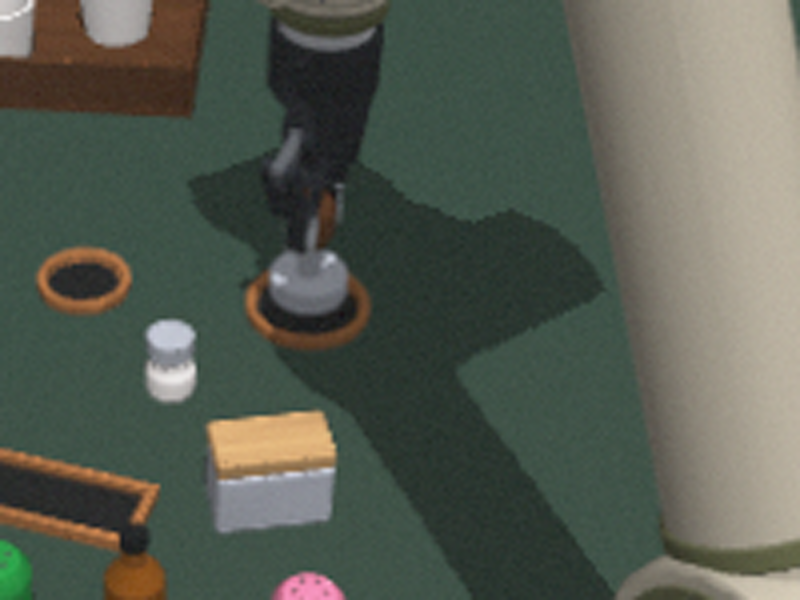

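```bash
python3 -m inch '[-0.1,0.6,-0.1,0,0,0,-0.1,1.2,-0.1,0,0,0,-0.1,1.7,-0.1,0,0,0,-0.1,1.7,-0.1,0,0,0,-0.1,1.7,-0.1,0,0,0]'; python3 go.py 420 -328.2 51
```

```text
time_s: 5.47
eef_pos: [419.9, -328.1, 51.2]
ee_rot: [-0.692, 0.692, -0.147, 0.147]
force: [0.1, 1.3, -2.7]
grip_width: 0.378
t 5.47 pos [ 419.9 -328.1   51.2] jaw 66.0 grip 0.378 F [ 0.1  1.3 -2.7] q [-0.88  0.54  1.68 -0.    0.92 -2.04]
down [ 0. -0. -1.]
shift cm [ 0.02  0.02 -0.  ] turn [0. 0. 0.]
```

```bash
python3 -m inch '[0,0,0,0,0,0,0,0,0,0,0,0,0,0,0,0,0,0,0,0,0,0,0,0,0,0,0,0,0,0,0,0,0,0,0,0]' -0.5;python3 -m inch '[0,-2,0,0,0,0,0,-5,0,0,0,0,0,-9,0,0,0,0,0,-12,0,0,0,0,0,-12.5,0,0,0,0,0,-12.5,0,0,0,0]'; python3 go.py 452.7 101 175 148; python3 -c "
from h import *
snap('side','s6',(270,60,470,210),4)"
```

```text
time_s: 5.97
eef_pos: [419.9, -328.1, 51.4]
ee_rot: [-0.692, 0.692, -0.147, 0.147]
force: [0.3, -0.3, 0.4]
grip_width: 0.753
time_s: 6.47
eef_pos: [420.4, -328.7, 178.2]
ee_rot: [-0.691, 0.693, -0.146, 0.148]
force: [-0.1, -1.1, -0.6]
grip_width: 0.752
t 6.47 pos [ 420.4 -328.7  178.2] jaw 66.0 grip 0.752 F [-0.1 -1.1 -0.6] q [-0.88  0.38  1.55 -0.    1.21 -2.04]
down [ 0.003 -0.003 -1.   ]
shift cm [-14.52   0.19  40.57] turn [ 0.004 -1.431  0.002]
```

View pics/s6.png

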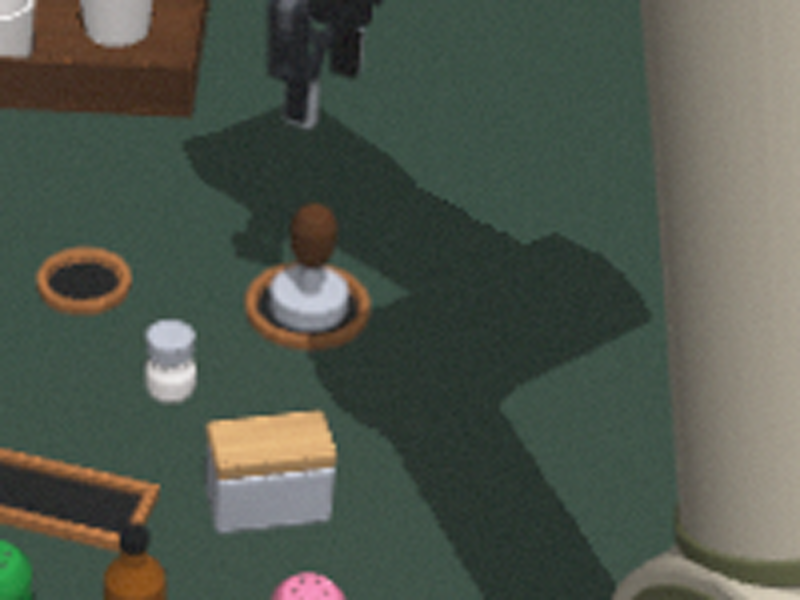

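```bash
python3 go.py 452.7 101 175 30; python3 -m inch '[-10,0,30,0,0.63,0,-10,0,30,0,0.63,0,-10,0,30,0,0.63,0,-10,0,30,0,0.63,0,-10,0,30,0,0.63,0,-10,0,30,0,0.63,0,-10,0,30,0,0.63,0,-10,0,30,0,0.63,0]'; python3 go.py 452.7 101 140 30
```

```text
t 6.52 pos [ 419.8 -328.1  176.2] jaw 66.0 grip 0.756 F [-0.5  0.7 -1. ] q [-0.88  0.38  1.56 -0.    1.21 -2.04]
down [ 0. -0. -1.]
shift cm [-14.45   0.1   40.53] turn [0.    0.628 0.001]
time_s: 7.18
eef_pos: [449.4, -11.0, 174.6]
ee_rot: [-0.612, 0.612, -0.355, 0.353]
force: [0.7, -0.0, 0.4]
grip_width: 0.75
t 7.18 pos [449.4 -11.  174.6] jaw 29.9 grip 0.75 F [ 0.7 -0.   0.4] q [-0.29  0.21  1.79  0.    1.14 -0.81]
down [-0.003  0.001 -1.   ]
shift cm [-9.53  3.47  5.87] turn [ 0.002 -0.002 -0.002]
```

```bash
python3 -m inch '[-3,1,1.8,0,0,0,-6,2,3.6,0,0,0,-9,3,5.4,0,0,0,-9.5,3.4,5.9,0,0,0,-9.5,3.4,5.9,0,0,0,-9.5,3.4,5.9,0,0,0]';  python3 -c "
from h import *
snap('wrist','w7')
print(proj('wrist',[[452.7,101,78],[452.7,101,0]]))
print(ctrl.search_frame('shaker','wrist')[:4])";python3 go.py 452.7 101 22 30
```

```text
time_s: 7.68
eef_pos: [453.8, 98.1, 141.3]
ee_rot: [-0.612, 0.613, -0.354, 0.353]
force: [0.3, 0.1, -0.4]
grip_width: 0.747
[[322.61250563 209.91751562]
 [322.18393948 183.69360662]]
[{'uv': [394.4, 328.8], 'score': 0.82}, {'uv': [219.7, 236.3], 'score': 0.8}, {'uv': [205.5, 146.3], 'score': 0.79}, {'uv': [343.5, 53.5], 'score': 0.76}]
t 7.78 pos [454.4  97.2 142.1] jaw 29.8 grip 0.753 F [ 0.2 -0.8  0.3] q [-0.04  0.28  1.8  -0.    1.07 -0.56]
down [-0. -0. -1.]
shift cm [-0.41 12.01  0.05] turn [ 0.    -0.003 -0.   ]
```

View pics/w7.png

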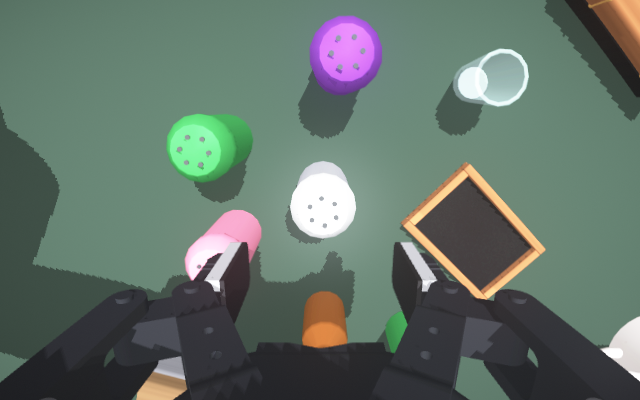

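```bash
python3 go.py 452.7 101 142 -32;  python3 -m inch '[-0.4,0,0,0,0.12,0,-0.4,0,0,0,0.24,0,-0.4,0,0,0,0.36,0,-0.4,0,0,0,0.48,0,-0.4,0,0,0,0.6,0,-0.4,0,0,0,0.72,0,-0.4,0,0,0,0.84,0,-0.4,0,0,0,0.96,0]'; python3 -m inch '[0,0,0,0,0.12,0,0,0,0,0,0.12,0,0,0,0,0,0.12,0]'; python3 -c "
from h import *
snap('wrist','w8')
print(proj('wrist',[[452.7,101,78],[452.7,101,0]]))";python3 go.py 452.7 101 22 -32
```

```text
t 7.78 pos [454.4  97.2 142.1] jaw 29.8 grip 0.753 F [ 0.2 -0.8  0.3] q [-0.04  0.28  1.8  -0.    1.07 -0.56]
down [-0. -0. -1.]
shift cm [-0.41  0.01  0.04] turn [0.    1.079 0.   ]
time_s: 8.45
eef_pos: [452.5, 100.5, 142.5]
ee_rot: [-0.377, 0.377, -0.598, 0.598]
force: [0.6, -0.1, 0.6]
grip_width: 0.75
time_s: 8.7
eef_pos: [452.5, 100.9, 142.5]
ee_rot: [-0.344, 0.343, -0.618, 0.618]
force: [0.0, 0.2, -0.3]
grip_width: 0.751
[[323.28486829 213.10357714]
 [322.55152065 186.13204082]]
t 8.75 pos [452.5 101.1 142.4] jaw -31.8 grip 0.75 F [ 1.   0.3 -0. ] q [-0.03  0.28  1.8  -0.    1.07  0.52]
down [ 0. -0. -1.]
shift cm [-0.   12.04  0.02] turn [-0.     0.003 -0.   ]
```

View pics/w8.png

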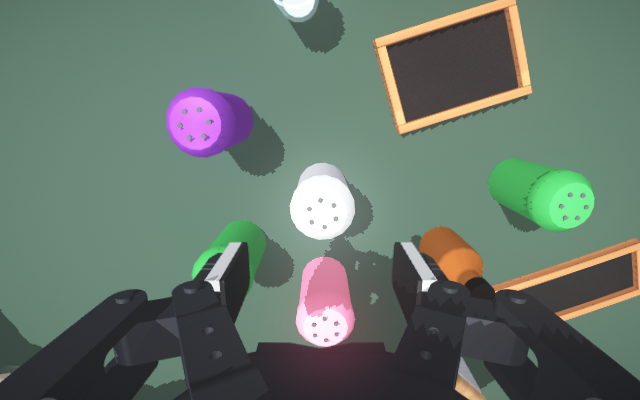

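```bash
python3 -m inch '[0,2.5,0,0,0,0,0,5.5,0,0,0,0,0,8.5,0,0,0,0,0,11,0,0,0,0,0,12,0,0,0,0,0,12,0,0,0,0,0,12,0,0,0,0]';  python3 -m inch '[0,0,0,0,0,0,0,0,0,0,0,0,0,0,0,0,0,0,0,0,0,0,0,0,0,0,0,0,0,0,0,0,0,0,0,0,0,0,0,0,0,0]' 1 40; python3 -c "
from h import *
snap('wrist','w9')";python3 go.py 452.7 101 150 
```

```text
time_s: 9.33
eef_pos: [452.8, 101.7, 23.0]
ee_rot: [-0.343, 0.343, -0.618, 0.618]
force: [-0.6, 0.1, 0.7]
grip_width: 0.75
time_s: 9.92
eef_pos: [453.3, 101.8, 23.6]
ee_rot: [-0.344, 0.342, -0.618, 0.619]
force: [-1.0, -0.7, 6.7]
grip_width: 0.48
t 9.97 pos [453.3 101.8  23.6] jaw -32.0 grip 0.48 F [ 0.8 -0.3  8.7] q [-0.03  0.47  1.9  -0.    0.77  0.53]
down [ 0.003 -0.    -1.   ]
shift cm [  0.09 -12.64   0.02] turn [-0.002  0.    -0.001]
```

View pics/w9.png

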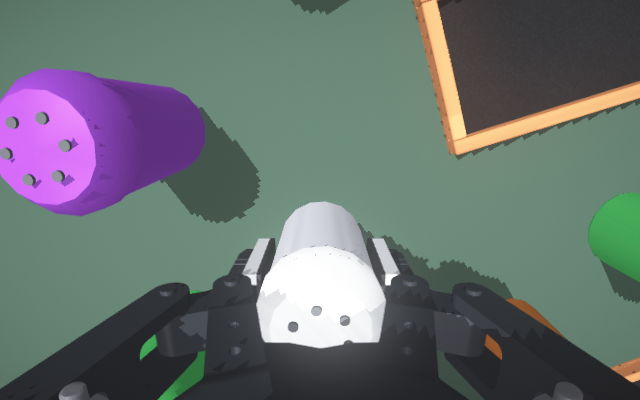

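```bash
python3 -m inch '[0,-2,0,0,0,0,0,-5,0,0,0,0,0,-8,0,0,0,0,0,-11,0,0,0,0,0,-13,0,0,0,0,0,-13,0,0,0,0,0,-13,0,0,0,0]'; python3 -c "
from h import *
snap('wrist','w10')";python3 go.py 591 -341 155 
```

```text
time_s: 10.55
eef_pos: [452.3, 101.9, 152.7]
ee_rot: [-0.344, 0.343, -0.618, 0.619]
force: [-0.4, -0.5, -2.1]
grip_width: 0.484
t 10.6 pos [451.7 101.9 151.6] jaw -32.0 grip 0.482 F [-0.8  1.  -2.9] q [-0.03  0.26  1.79 -0.    1.09  0.53]
down [-0.001  0.    -1.   ]
shift cm [30.2  -0.36 35.26] turn [0.001 0.    0.001]
```

View pics/w10.png

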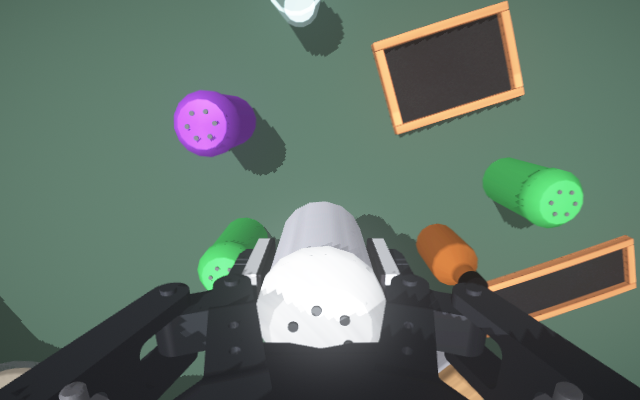

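```bash
python3 -m inch '[1.2,0,1.4,0,0,0,3.3,0,3.9,0,0,0,5.7,0,6.7,0,0,0,8.1,0,9.5,0,0,0,10.5,0,12.3,0,0,0,12.9,0,15.1,0,0,0,15.3,0,17.9,0,0,0,17.7,0,20.7,0,0,0]'; python3 -m inch '[2.4,0,2.8,0,0,0,4.8,0,5.6,0,0,0,7.2,0,8.4,0,0,0,9.6,0,11.2,0,0,0,11.4,0,13.3,0,0,0,12.4,0,14.5,0,0,0,12.4,0,14.5,0,0,0,12.4,0,14.5,0,0,0]'; python3 go.py 591 -341.2 45;python3 -c "
from h import *
snap('side','s11',(230,60,430,210),4)";
```

```text
time_s: 11.27
eef_pos: [533.6, -159.4, 150.2]
ee_rot: [0.342, -0.344, 0.619, -0.617]
force: [-0.6, 0.6, -1.4]
grip_width: 0.485
time_s: 11.93
eef_pos: [590.8, -339.8, 149.5]
ee_rot: [0.342, -0.343, 0.62, -0.617]
force: [0.4, 0.8, -1.9]
grip_width: 0.48
t 11.93 pos [ 590.8 -339.8  149.5] jaw -32.0 grip 0.48 F [ 0.4  0.8 -1.9] q [-0.69  0.73  1.06  0.    1.36 -0.13]
down [-0.003  0.003 -1.   ]
shift cm [ 0.12 10.45  0.13] turn [ 0.004 -0.    -0.001]
```

View pics/s11.png

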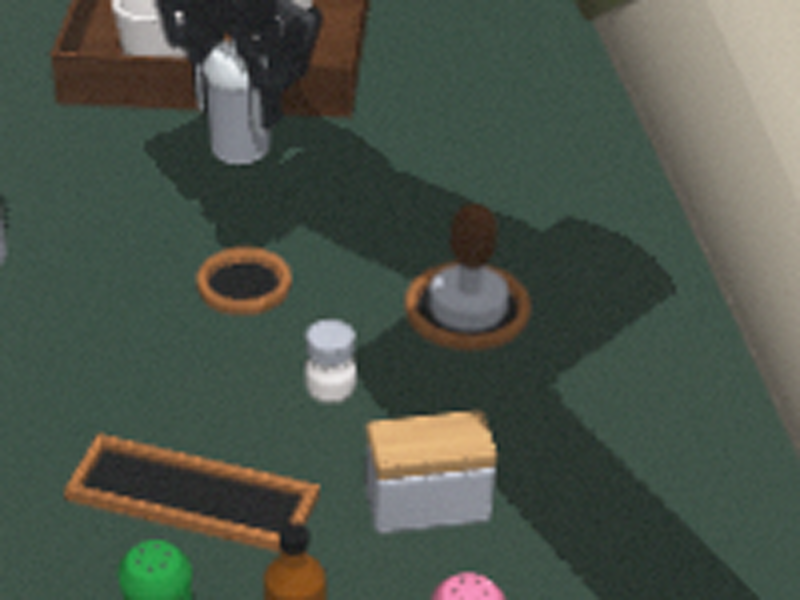

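```bash
python3 -m inch '[0.1,2,0.1,0,0,0,0.1,5,0.1,0,0,0,0.1,8,0.1,0,0,0,0.1,10,0.1,0,0,0,0.1,11,0.1,0,0,0,0.1,11,0.1,0,0,0,0.1,11,0.1,0,0,0]'; python3 -c "
from h import *
snap('side','s12',(230,60,430,210),4)"; python3 go.py 591 -341.2 27
```

```text
time_s: 12.57
eef_pos: [592.2, -340.8, 43.0]
ee_rot: [-0.343, 0.343, -0.618, 0.618]
force: [0.1, 0.1, -1.7]
grip_width: 0.482
t 12.62 pos [ 592.5 -341.3   44. ] jaw -31.9 grip 0.484 F [ 0.2 -0.6 -1.9] q [-0.69  0.84  1.15  0.    1.15 -0.14]
down [ 0.002 -0.001 -1.   ]
shift cm [ 0.08  1.7  -0.14] turn [-0.002 -0.     0.   ]
```

View pics/s12.png

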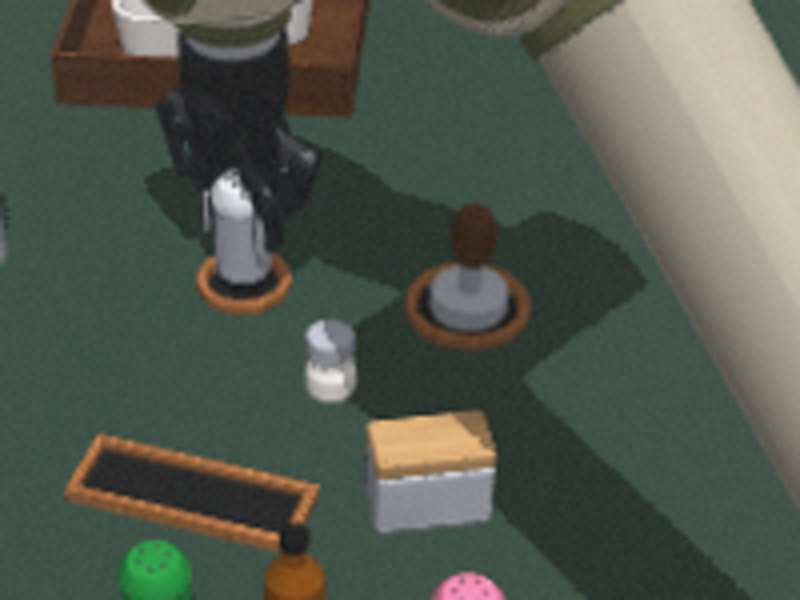

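```bash
python3 -m inch '[0.1,0.6,-0.1,0,0,0,0.1,1.1,-0.1,0,0,0,0.1,1.6,-0.1,0,0,0,0.1,1.6,-0.1,0,0,0,0.1,1.6,-0.1,0,0,0]';python3 go.py 591 -341.2 27 ; python3 -m inch '[0,0,0,0,0,0,0,0,0,0,0,0,0,0,0,0,0,0,0,0,0,0,0,0,0,0,0,0,0,0,0,0,0,0,0,0]' -0.5; python3 -m inch '[0,-2,0,0,0,0,0,-5,0,0,0,0,0,-8,0,0,0,0,0,-11,0,0,0,0,0,-11.5,0,0,0,0,0,-11.5,0,0,0,0]';  python3 -c "
from h import *
snap('side','s13',(230,60,430,210),4)"; python3 go.py 438.7 -116.6 105 104;  python3 go.py 438.7 -116.6 105 -76
```

```text
time_s: 13.03
eef_pos: [590.7, -341.8, 26.5]
ee_rot: [-0.343, 0.343, -0.618, 0.619]
force: [1.1, -0.2, -0.6]
grip_width: 0.479
t 13.03 pos [ 590.7 -341.8   26.5] jaw -32.0 grip 0.479 F [ 1.1 -0.2 -0.6] q [-0.7   0.85  1.17  0.    1.12 -0.14]
down [ 0.001 -0.001 -1.   ]
shift cm [-0.07 -0.05 -0.  ] turn [-0.001 -0.     0.   ]
time_s: 13.53
eef_pos: [590.5, -341.5, 26.3]
ee_rot: [0.343, -0.343, 0.618, -0.618]
force: [0.1, -0.3, 1.2]
grip_width: 0.754
time_s: 14.03
eef_pos: [591.2, -342.1, 143.9]
ee_rot: [-0.344, 0.342, -0.617, 0.62]
force: [-0.1, -0.7, -1.1]
grip_width: 0.749
t 14.08 pos [ 590.5 -341.6  141.6] jaw -32.0 grip 0.749 F [-0.5  1.5 -0.8] q [-0.7   0.74  1.07  0.    1.34 -0.14]
down [ 0.001 -0.001 -1.   ]
shift cm [-11.05   3.63 -24.8 ] turn [-0.001  0.768 -0.   ]
t 14.08 pos [ 590.5 -341.6  141.6] jaw -32.0 grip 0.749 F [-0.5  1.5 -0.8] q [-0.7   0.74  1.07  0.    1.34 -0.14]
down [ 0.001 -0.001 -1.   ]
shift cm [-11.05   3.63 -24.8 ] turn [-0.001  0.768 -0.   ]
```

View pics/s13.png

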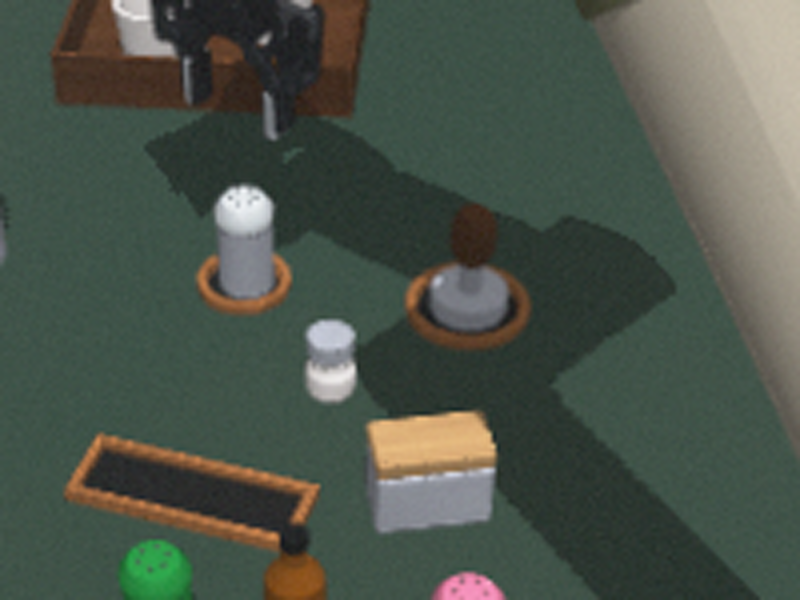

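```bash
python3 -m inch '[-11,0,-24.8,0,0.77,0,-11,0,-24.8,0,0.77,0,-11,0,-24.8,0,0.77,0,-11,0,-24.8,0,0.77,0,-11,0,-24.8,0,0.77,0,-11,0,-24.8,0,0.77,0,-11,0,-24.8,0,0.77,0,-11,0,-24.8,0,0.77,0]';  python3 -c "
from h import *
ctrl.capture('top')
snap('wrist','w14')
c=np.cos(np.radians(13.5));s=np.sin(np.radians(13.5))
print(proj('wrist',[[438.7+a*c-b*s,-116.6+a*s+b*c,64] for a,b in ((39,22),(39,-22),(-39,-22),(-39,22))]))"; python3 go.py 438.7 -116.6 28 -76.5
```

```text
time_s: 14.75
eef_pos: [435.4, -113.3, 139.9]
ee_rot: [0.085, -0.087, 0.703, -0.701]
force: [-0.9, -0.6, 0.8]
grip_width: 0.753
[[289.46268787 147.46856399]
 [356.98726323 148.00124859]
 [353.02977324 257.98056076]
 [291.28565424 257.53236143]]
t 14.85 pos [ 437.9 -116.4  140.5] jaw -76.0 grip 0.748 F [ 0.5 -0.7 -0.3] q [-0.52  0.26  1.83 -0.    1.06  0.81]
down [-0.001  0.001 -1.   ]
shift cm [-0.08 11.25  0.04] turn [0.001 0.008 0.001]
```

View pics/w14.png

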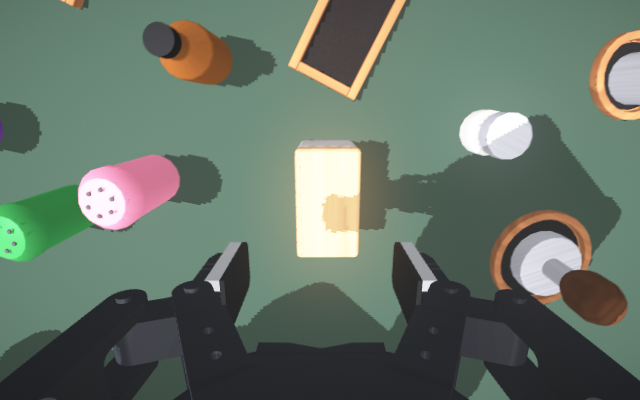

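```bash
python3 -c "
from h import *
snap('wrist','w15',(260,120,390,280),3)
c=np.cos(np.radians(13.5));s=np.sin(np.radians(13.5))
P=proj('wrist',[[438.7+a*c-b*s,-116.6+a*s+b*c,64] for a,b in ((39,22),(39,-22),(-39,-22),(-39,22))])
print(P,(P-[260,120])*3)"; python3 go.py 438.7 -116.6 28 -76.5
```

```text
[[288.21933556 147.94815071]
 [355.69024486 148.42341734]
 [351.92862175 258.30121833]
 [290.22605472 257.89937808]] [[ 84.65800669  83.84445213]
 [287.07073459  85.27025202]
 [275.78586526 414.90365498]
 [ 90.67816417 413.69813423]]
t 14.9 pos [ 438.4 -117.1  140.6] jaw -76.1 grip 0.751 F [ 0.4 -0.6  0.2] q [-0.52  0.26  1.83 -0.    1.06  0.81]
down [-0.001  0.    -1.   ]
shift cm [-0.05 11.26 -0.04] turn [0.001 0.008 0.001]
```

View pics/w15.png

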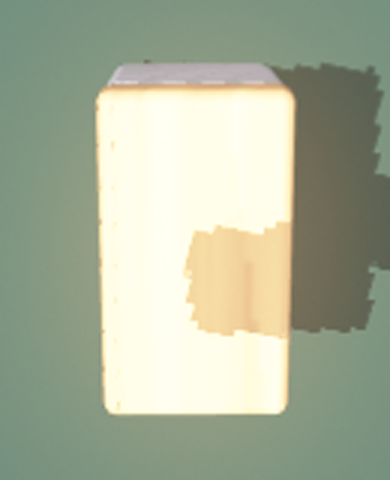

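```bash
python3 -m inch '[-0.1,2.5,0.2,0,0.01,0,-0.1,5.5,0.2,0,0.01,0,-0.1,8.5,0.2,0,0.01,0,-0.1,10.8,0.2,0,0.01,0,-0.1,11.4,0.2,0,0.01,0,-0.1,11.4,0.2,0,0.01,0,-0.1,11.4,0.2,0,0.01,0]';  python3 -m inch '[0,0,0,0,0,0,0,0,0,0,0,0,0,0,0,0,0,0,0,0,0,0,0,0,0,0,0,0,0,0,0,0,0,0,0,0,0,0,0,0,0,0]' 1 40; python3 go.py ; python3 -m inch '[0,-2,0,0,0,0,0,-5,0,0,0,0,0,-8,0,0,0,0,0,-11,0,0,0,0,0,-13,0,0,0,0,0,-13,0,0,0,0,0,-13,0,0,0,0]'; python3 -c "
from h import *
snap('wrist','w16')";python3 go.py 593.5 129.3 157 -104
```

```text
time_s: 15.48
eef_pos: [440.4, -119.2, 27.8]
ee_rot: [-0.082, 0.082, -0.702, 0.702]
force: [-0.1, -0.1, 1.0]
grip_width: 0.748
time_s: 16.07
eef_pos: [440.7, -119.2, 28.6]
ee_rot: [-0.083, 0.081, -0.702, 0.703]
force: [-0.1, -0.7, 7.8]
grip_width: 0.511
t 16.07 pos [ 440.7 -119.2   28.6] jaw -76.7 grip 0.511 F [-0.1 -0.7  7.8] q [-0.52  0.45  1.92 -0.    0.77  0.82]
down [ 0.003 -0.002 -1.   ]
time_s: 16.65
eef_pos: [440.0, -118.7, 158.0]
ee_rot: [-0.083, 0.082, -0.702, 0.703]
force: [-0.6, -0.8, -2.1]
grip_width: 0.511
t 16.7 pos [ 439.4 -118.4  156.8] jaw -76.7 grip 0.509 F [-0.1  0.4 -1.9] q [-0.52  0.24  1.8   0.    1.1   0.82]
down [-0.  0. -1.]
shift cm [-2.071e+01 -2.000e-02 -2.055e+01] turn [0.    0.477 0.   ]
```

View pics/w16.png

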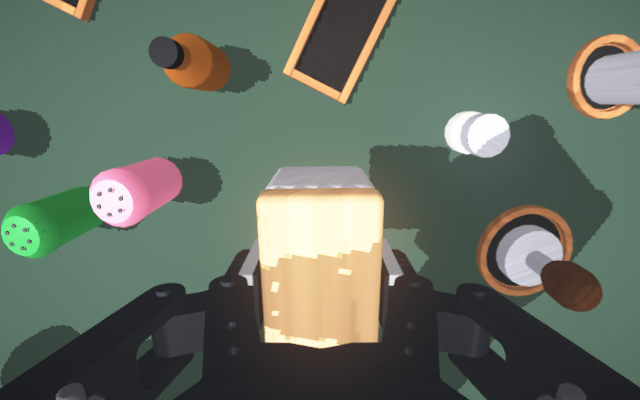

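```bash
python3 -m inch '[-1,0,-1,0,0.05,0,-3,0,-3,0,0.11,0,-5.5,0,-5.5,0,0.17,0,-8,0,-8,0,0.23,0,-10.5,0,-10.5,0,0.29,0,-13,0,-13,0,0.35,0,-15.5,0,-15.5,0,0.41,0,-18,0,-18,0,0.48,0]'; python3 go.py 593.5 129.3 157 -104.2
```

```text
time_s: 17.37
eef_pos: [573.3, 99.8, 155.3]
ee_rot: [0.089, -0.087, -0.701, 0.702]
force: [-0.2, -0.4, -1.6]
grip_width: 0.508
t 17.37 pos [573.3  99.8 155.3] jaw -104.3 grip 0.508 F [-0.2 -0.4 -1.6] q [-0.03  0.5   1.42 -0.    1.22  1.79]
down [-0.003  0.    -1.   ]
shift cm [-1.23 -0.18 -3.36] turn [-0.001 -0.002  0.003]
```

```bash
python3 -m inch '[-0.6,0,-1.8,0,0,0,-1.1,0,-3,0,0,0,-1.2,0,-3.4,0,0,0,-1.2,0,-3.4,0,0,0,-1.2,0,-3.4,0,0,0]'; python3 -c "
from h import *
snap('wrist','w17')";python3 go.py 593.5 129.3 45 -104.2
```

```text
time_s: 17.78
eef_pos: [592.7, 127.5, 156.2]
ee_rot: [0.088, -0.087, -0.702, 0.702]
force: [0.6, 0.3, -1.1]
grip_width: 0.51
t 17.83 pos [592.8 127.3 156.6] jaw -104.2 grip 0.51 F [-0.2 -0.9 -1.6] q [ 0.02  0.55  1.34 -0.    1.25  1.84]
down [-0.001 -0.    -1.   ]
shift cm [-0.03 11.16 -0.22] turn [-0.001 -0.     0.001]
```

View pics/w17.png

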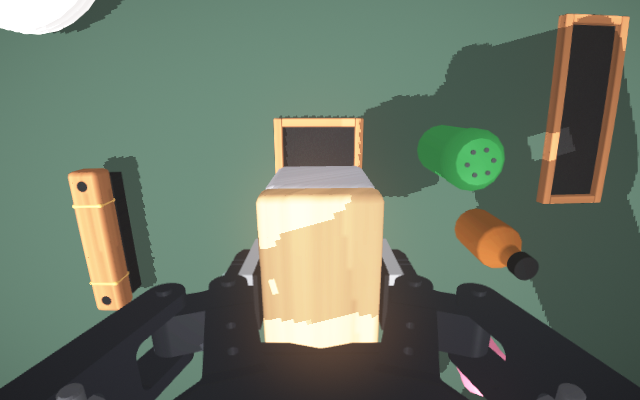

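```bash
python3 -m inch '[0,2,-0.1,0,0,0,0,5,-0.2,0,0,0,0,8,-0.2,0,0,0,0,10,-0.2,0,0,0,0,11.1,-0.2,0,0,0,0,11.1,-0.2,0,0,0,0,11.1,-0.2,0,0,0]'; python3 -c "
from h import *
snap('side','s18',(180,170,380,320),4)";python3 go.py 593.5 129.3 32 -104.2
```

```text
time_s: 18.42
eef_pos: [594.1, 129.5, 47.0]
ee_rot: [-0.087, 0.088, 0.702, -0.702]
force: [-0.6, 0.1, -0.6]
grip_width: 0.509
t 18.47 pos [594.6 129.7  47.8] jaw -104.2 grip 0.511 F [-0.  -0.  -1.1] q [ 0.02  0.68  1.43 -0.    1.03  1.84]
down [ 0.002  0.    -1.   ]
shift cm [0.1  1.58 0.07] turn [ 0.001  0.    -0.002]
```

View pics/s18.png

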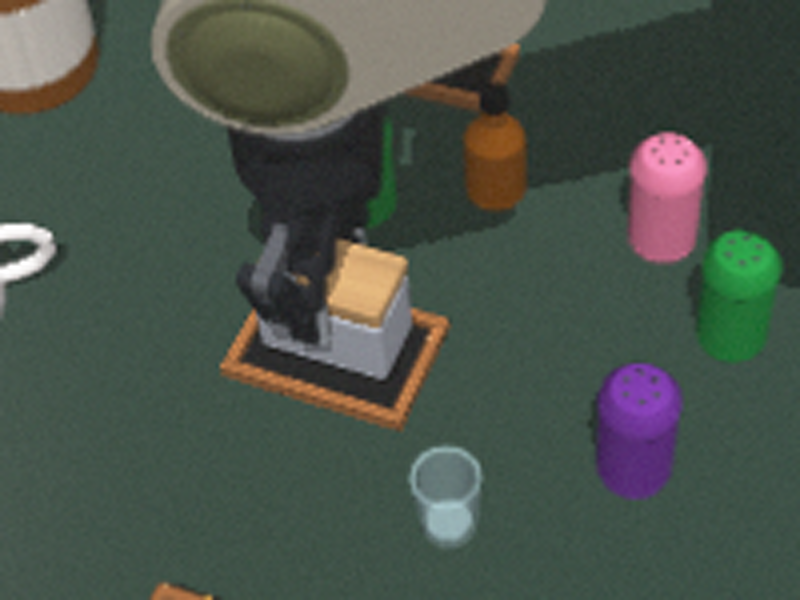

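```bash
python3 -m inch '[0.1,0.5,0.1,0,0,0,0.1,1,0.1,0,0,0,0.1,1.5,0.1,0,0,0,0.1,1.5,0.1,0,0,0,0.1,1.5,0.1,0,0,0]';python3 go.py ; python3 -m inch '[0,0,0,0,0,0,0,0,0,0,0,0,0,0,0,0,0,0,0,0,0,0,0,0,0,0,0,0,0,0,0,0,0,0,0,0]' -0.5; python3 -m inch '[0,-2,0,0,0,0,0,-5,0,0,0,0,0,-8,0,0,0,0,0,-11,0,0,0,0,0,-11.5,0,0,0,0,0,-11.5,0,0,0,0]';  python3 -c "
from h import *
snap('side','s19',(180,170,380,320),4)"; python3 go.py 592 327 90 -102.7
```

```text
time_s: 18.88
eef_pos: [592.9, 129.4, 31.5]
ee_rot: [-0.087, 0.087, 0.702, -0.702]
force: [-0.3, 0.6, 0.4]
grip_width: 0.51
t 18.88 pos [592.9 129.4  31.5] jaw -104.2 grip 0.51 F [-0.3  0.6  0.4] q [ 0.02  0.7   1.45 -0.    0.99  1.84]
down [ 0.001 -0.    -1.   ]
time_s: 19.38
eef_pos: [592.6, 129.3, 31.3]
ee_rot: [0.087, -0.087, -0.702, 0.702]
force: [0.0, -0.3, 0.7]
grip_width: 0.751
time_s: 19.88
eef_pos: [593.5, 129.4, 148.4]
ee_rot: [-0.086, 0.089, 0.702, -0.701]
force: [0.2, -0.2, -1.0]
grip_width: 0.751
t 19.93 pos [592.6 129.3 146.3] jaw -104.2 grip 0.744 F [ 0.4 -0.4 -0.7] q [ 0.02  0.56  1.35 -0.    1.23  1.84]
down [ 0.001  0.    -1.   ]
shift cm [  4.9    5.63 -19.15] turn [ 0.    -0.026 -0.001]
```

View pics/s19.png

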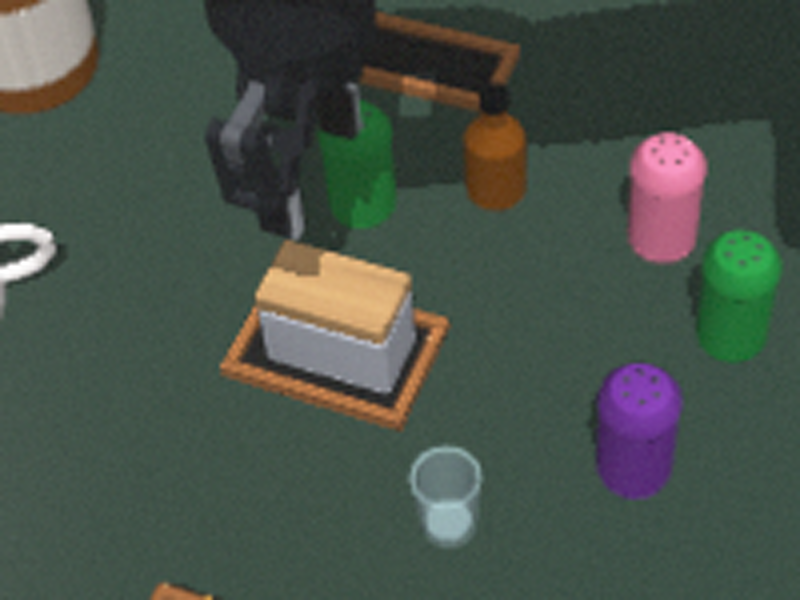

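```bash
python3 -m inch '[1,0,-4,0,-0.03,0,2,0,-8,0,-0.03,0,3,1,-12,0,-0.03,0,4,2,-16,0,-0.03,0,4.9,3,-19.1,0,-0.03,0,4.9,3,-19.1,0,-0.03,0,4.9,3,-19.1,0,-0.03,0,4.9,3,-19.1,0,-0.03,0]';  python3 -c "
from h import *
ctrl.capture('top')
snap('wrist','w20')
c=np.cos(np.radians(12.6));s=-np.sin(np.radians(12.6))
print(proj('wrist',[[592+a*c-b*s,327+a*s+b*c,38] for a,b in ((65,13),(65,-13),(-65,-13),(-65,13))]))"; python3 go.py 592 327 12 -102.6
```

```text
time_s: 20.6
eef_pos: [591.5, 325.8, 114.8]
ee_rot: [0.077, -0.076, -0.702, 0.703]
force: [0.5, -0.4, 0.1]
grip_width: 0.749
[[298.18874544 108.18620294]
 [338.92480502 108.19484511]
 [336.33336001 290.31165236]
 [301.17549444 290.30282561]]
t 20.7 pos [592.2 325.2 116.1] jaw -102.5 grip 0.748 F [ 0.4 -0.2  0.5] q [ 0.33  0.74  1.12 -0.    1.28  2.12]
down [-0. -0. -1.]
shift cm [ 0.05 10.41 -0.18] turn [-0.     0.001  0.   ]
```

View pics/w20.png

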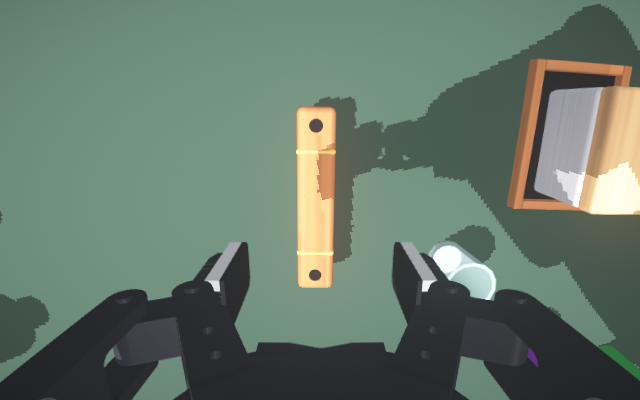

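```bash
python3 -m inch '[0,2.5,-0.2,0,0,0,0,5,-0.2,0,0,0,0,7.5,-0.2,0,0,0,0,9.5,-0.2,0,0,0,0,10.4,-0.2,0,0,0,0,10.4,-0.2,0,0,0,0,10.4,-0.2,0,0,0]';  python3 -m inch '[0,0,0,0,0,0,0,0,0,0,0,0,0,0,0,0,0,0,0,0,0,0,0,0,0,0,0,0,0,0,0,0,0,0,0,0,0,0,0,0,0,0,0,0,0,0,0,0]' 1 40; python3 go.py ; python3 -c "
from h import *
snap('side','s21',(190,260,390,400),4)"
```

```text
time_s: 21.28
eef_pos: [592.9, 328.0, 13.2]
ee_rot: [-0.077, 0.077, 0.703, -0.703]
force: [-0.6, 0.1, 0.0]
grip_width: 0.748
time_s: 21.95
eef_pos: [592.9, 328.6, 13.6]
ee_rot: [-0.076, 0.077, 0.703, -0.703]
force: [-1.3, -0.6, 6.3]
grip_width: 0.298
t 21.95 pos [592.9 328.6  13.6] jaw -102.4 grip 0.298 F [-1.3 -0.6  6.3] q [ 0.33  0.86  1.19 -0.    1.09  2.12]
down [ 0.002  0.001 -1.   ]
```

View pics/s21.png

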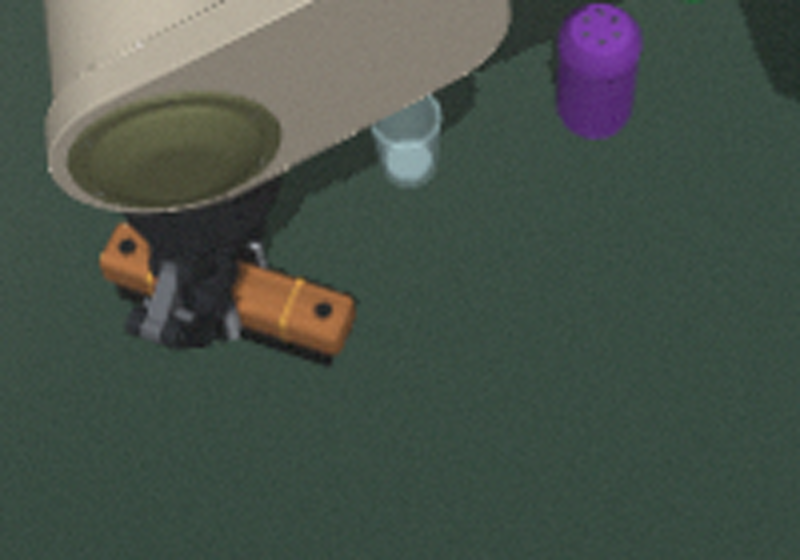

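```bash
python3 -m inch '[0,-2,0,0,0,0,0,-5,0,0,0,0,0,-8,0,0,0,0,0,-11,0,0,0,0,0,-13,0,0,0,0,0,-13,0,0,0,0,0,-13,0,0,0,0]'; python3 -c "
from h import *
snap('wrist','w22')";python3 go.py 597 -113.8 145 -103.4
```

```text
time_s: 22.58
eef_pos: [592.4, 328.6, 142.9]
ee_rot: [-0.076, 0.077, 0.703, -0.703]
force: [-0.9, -0.5, -1.4]
grip_width: 0.295
t 22.63 pos [591.9 328.3 141.3] jaw -102.4 grip 0.293 F [-0.3 -0.  -1.3] q [ 0.33  0.72  1.09 -0.    1.33  2.12]
down [-0.001 -0.001 -1.   ]
shift cm [-10.03  -0.34  43.06] turn [-0.001  0.017  0.001]
```

View pics/w22.png

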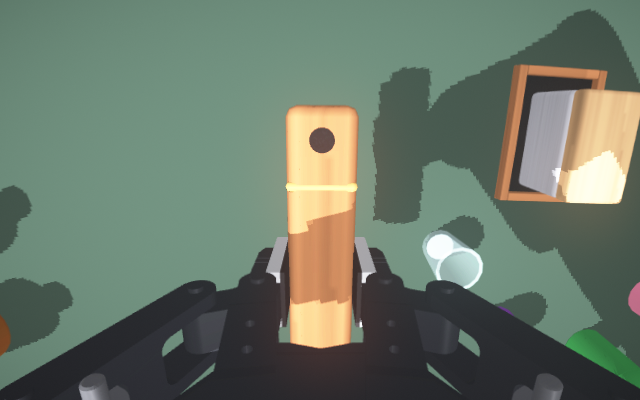

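```bash
python3 -m inch '[-0.4,0,1.7,0,0,0,-1.1,0,4.7,0,0,0,-1.9,0,8.2,0,0,0,-2.7,0,11.7,0,0,0,-3.5,0,15.2,0,0,0,-4.4,0,18.7,0,0,0,-5.2,0,22.2,0,0,0,-6,0,25.7,0,0,0]'; python3 -m inch '[-0.8,0,3.5,0,0.01,0,-1.6,0,7,0,0.02,0,-2.4,0,10.5,0,0.02,0,-3.2,0,13.8,0,0.02,0,-3.7,0,16,0,0.02,0,-4,0,17.3,0,0.02,0,-4,0,17.3,0,0.02,0,-4,0,17.3,0,0.02,0]'; python3 go.py 597 -113.8 36 -103.4;python3 -c "
from h import *
snap('wrist','w23')";python3 go.py 597 -113.8 36 -103.4
```

```text
time_s: 23.3
eef_pos: [594.4, 62.9, 140.4]
ee_rot: [0.078, -0.075, -0.703, 0.703]
force: [0.3, 0.0, -0.6]
grip_width: 0.297
time_s: 23.97
eef_pos: [596.9, -112.5, 141.2]
ee_rot: [-0.085, 0.083, 0.702, -0.702]
force: [0.7, 0.7, -1.4]
grip_width: 0.296
t 23.97 pos [ 596.9 -112.5  141.2] jaw -103.6 grip 0.296 F [ 0.7  0.7 -1.4] q [-0.38  0.57  1.35  0.    1.22  1.43]
down [-0.002  0.001 -1.   ]
shift cm [-0.06 10.52  0.13] turn [ 0.001 -0.004  0.002]
t 24.02 pos [ 597.  -111.8  141.5] jaw -103.6 grip 0.295 F [ 0.  -0.1 -0.6] q [-0.38  0.57  1.35  0.    1.22  1.43]
down [-0.001  0.001 -1.   ]
shift cm [-0.06 10.55  0.2 ] turn [ 0.001 -0.003  0.002]
```

View pics/w23.png

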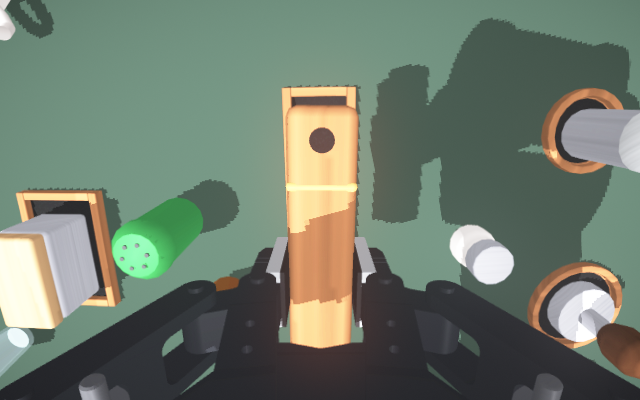

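```bash
python3 -m inch '[0,2,0.1,0,0,0,0,5,0.2,0,0,0,0,8,0.2,0,0,0,0,10,0.2,0,0,0,0,10.8,0.2,0,0,0,0,10.8,0.2,0,0,0,0,10.8,0.2,0,0,0]'; python3 -c "
from h import *
snap('side','s24',(180,110,380,260),4)";python3 go.py 597 -113.8 18 -103.4
```

```text
time_s: 24.6
eef_pos: [597.3, -114.2, 35.1]
ee_rot: [0.083, -0.084, -0.702, 0.702]
force: [-0.1, 0.1, -0.8]
grip_width: 0.296
t 24.65 pos [ 597.7 -114.6   35.8] jaw -103.5 grip 0.297 F [ 0.9  0.6 -0.5] q [-0.38  0.7   1.44  0.    1.    1.43]
down [ 0.002 -0.001 -1.   ]
shift cm [ 0.09  1.78 -0.06] turn [-0.    -0.002 -0.002]
```

View pics/s24.png

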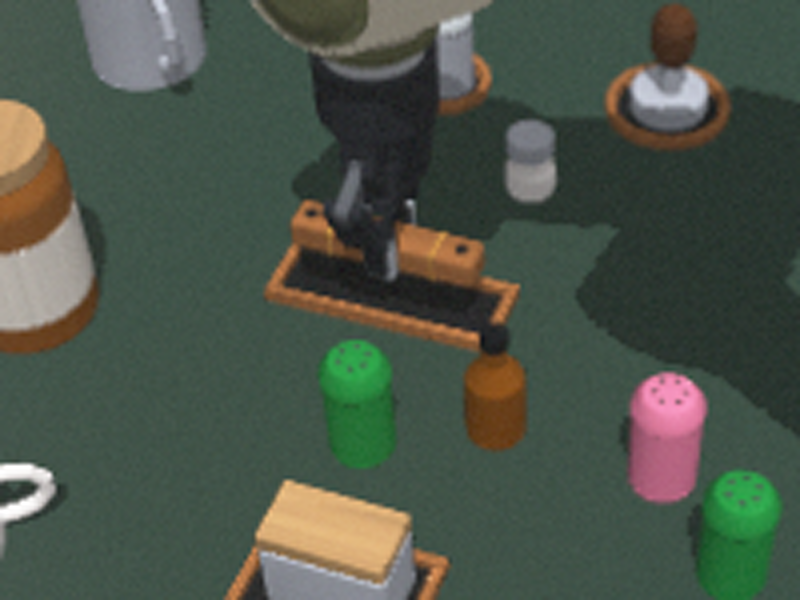

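```bash
python3 -m inch '[0.1,0.6,0,0,0,0,0.1,1.2,0,0,0,0,0.1,1.7,0,0,0,0,0.1,1.7,0,0,0,0,0.1,1.7,0,0,0,0]';python3 go.py ; python3 -m inch '[0,0,0,0,0,0,0,0,0,0,0,0,0,0,0,0,0,0,0,0,0,0,0,0,0,0,0,0,0,0,0,0,0,0,0,0]' -0.5; python3 -m inch '[0,-2,0,0,0,0,0,-5,0,0,0,0,0,-8,0,0,0,0,0,-11,0,0,0,0,0,-14,0,0,0,0,0,-17,0,0,0,0,0,-17,0,0,0,0]';  python3 go.py 300 -100 200
```

```text
time_s: 25.07
eef_pos: [595.7, -114.7, 17.1]
ee_rot: [-0.084, 0.084, 0.702, -0.702]
force: [-1.2, 0.6, -0.8]
grip_width: 0.298
t 25.07 pos [ 595.7 -114.7   17.1] jaw -103.6 grip 0.298 F [-1.2  0.6 -0.8] q [-0.38  0.72  1.45  0.    0.97  1.42]
down [-0.  0. -1.]
time_s: 25.57
eef_pos: [595.8, -114.7, 17.3]
ee_rot: [0.084, -0.084, -0.702, 0.702]
force: [-0.3, -0.6, 0.4]
grip_width: 0.748
time_s: 26.15
eef_pos: [597.8, -115.4, 193.8]
ee_rot: [0.08, -0.087, -0.701, 0.703]
force: [0.3, 0.1, 0.4]
grip_width: 0.751
t 26.15 pos [ 597.8 -115.4  193.8] jaw -103.6 grip 0.751 F [0.3 0.1 0.4] q [-0.38  0.52  1.29 -0.    1.32  1.42]
down [ 0.01  -0.004 -1.   ]
shift cm [29.3  -0.92  5.5 ] turn [-0.002  0.    -0.01 ]
```

Back off to clear the top view, then check everything.

```bash
python3 -m inch '[3,-1,0.5,0,0,0,6.5,-1,1,0,0,0,10,-1,1.5,0,0,0,13.5,-1,2,0,0,0,17,-1,2.5,0,0,0,20.5,-1,3,0,0,0,23.5,-1,3.5,0,0,0,24,-1,3.5,0,0,0]'; python3 -m inch '[0,0,0,0,0,0,0,0,0,0,0,0,0,0,0,0,0,0]';python3 go.py; python3 -c "
from h import *
snap('top','t25',(170,120,460,280),2.7)
snap('side','s25',(200,100,400,370),2.2)"
```

```text
time_s: 26.82
eef_pos: [351.0, -91.4, 196.9]
ee_rot: [-0.084, 0.083, 0.702, -0.702]
force: [0.4, -0.3, -0.3]
grip_width: 0.752
time_s: 27.07
eef_pos: [355.2, -92.6, 197.3]
ee_rot: [0.083, -0.084, -0.702, 0.702]
force: [-0.2, -0.7, -0.2]
grip_width: 0.75
t 27.07 pos [355.2 -92.6 197.3] jaw -103.6 grip 0.75 F [-0.2 -0.7 -0.2] q [-0.58 -0.01  1.97  0.    1.18  1.23]
down [ 0. -0. -1.]
```

View pics/t25.png

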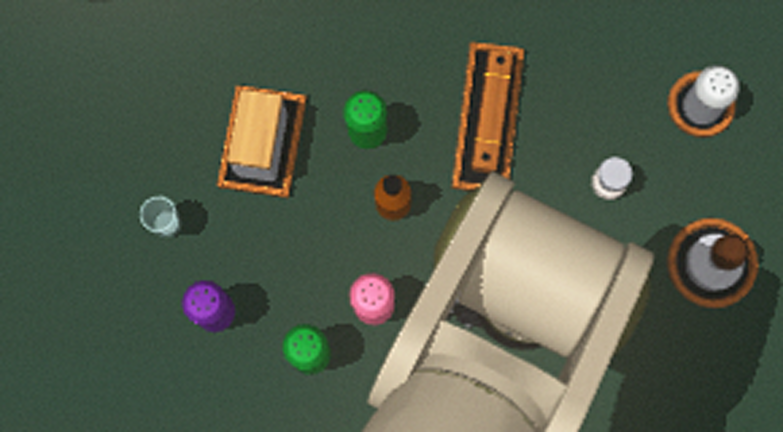

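View pics/s25.png

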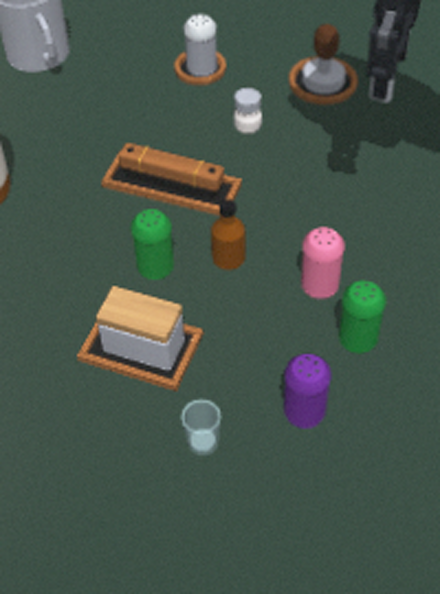

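```bash
python3 - <<'E'
from h import *
from scipy.spatial.transform import Rotation
def box(im,n,c,yaw,L,W,z,k,off,col):
    r=np.radians(yaw);a=np.cos(r);b=np.sin(r)
    P=proj(n,[[c[0]+x*a-y*b,c[1]+x*b+y*a,z] for x,y in ((L/2,W/2),(L/2,-W/2),(-L/2,-W/2),(-L/2,W/2))])
    cv2.polylines(im,[(((P-off+.5)*k)).astype(int)],True,col,1)
def circ(im,n,c,d,z,k,off,col):
    t=np.linspace(0,6.283,40);P=proj(n,np.stack([c[0]+d/2*np.cos(t),c[1]+d/2*np.sin(t),0*t+z],1))
    cv2.polylines(im,[((P-off+.5)*k).astype(int)],True,col,1)
for n,f,regs in (('top','pics/raw_t25.png',[(240,145,300,205),(330,125,375,200),(400,130,470,250)]),('side','pics/raw_s25.png',[(230,220,300,290),(240,155,320,205),(270,100,370,155)])):
    im0=cv2.imread(f);out=[]
    for g in regs:
        k=min(5,590/(g[3]-g[1]));k=5;off=np.array(g[:2])
        im=cv2.resize(im0[g[1]:g[3],g[0]:g[2]],None,fx=k,fy=k,interpolation=2)
        R=(0,0,255)
        box(im,n,(593.5,129.3),-14.2,78,44,67,k,off,R);box(im,n,(597,-113.8),-13.3,130,26,41,k,off,R)
        box(im,n,(593.5,129.3),-14.2,98,62,3,k,off,(255,255,0));box(im,n,(597,-113.8),-13.3,148,44,3,k,off,(255,255,0))
        circ(im,n,(420,-328.2),58,21,k,off,R);circ(im,n,(591.2,-341.2),44,66,k,off,R)
        circ(im,n,(420,-328.2),80,10,k,off,(255,255,0));circ(im,n,(591.2,-341.2),58,10,k,off,(255,255,0))
        out.append(im)
    H=max(o.shape[0] for o in out);W=sum(o.shape[1] for o in out)
    can=np.zeros((H,W,3),np.uint8);x=0
    for o in out: can[:o.shape[0],x:x+o.shape[1]]=o;x+=o.shape[1]
    s=min(1,800/W,600/H);can=cv2.resize(can,None,fx=s,fy=s,interpolation=3)
    cv2.imwrite(f'pics/ov_{n}.png',can)
E
```

```text
(no output)
```

View pics/ov_top.png

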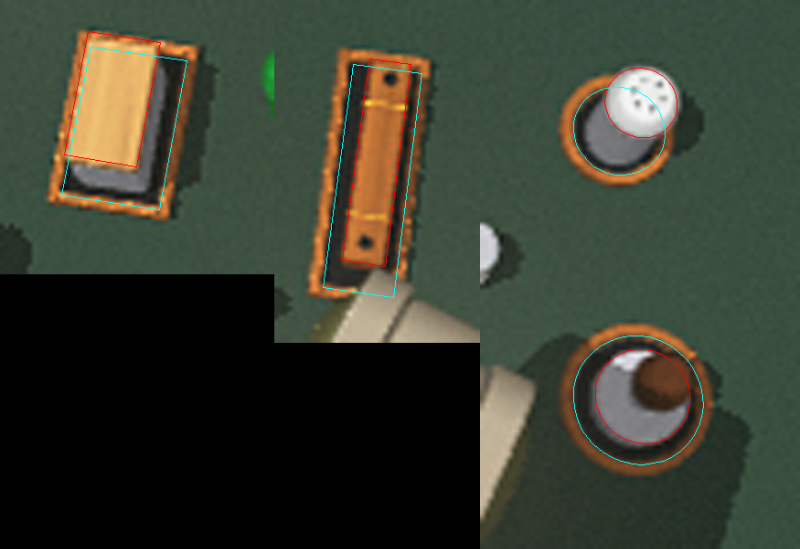

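View pics/ov_side.png

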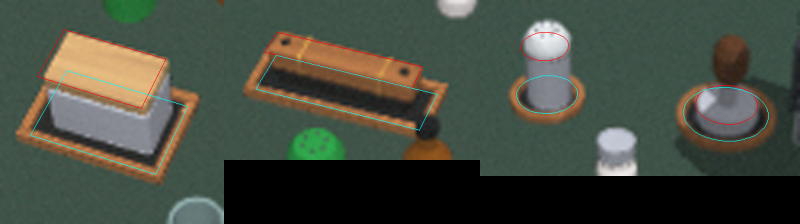

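```bash
python3 -c "
from h import *
print(ctrl.finish_job())"
```

```text
the job is handed in; nothing more can be done
None
```

I put all four tools into their matching rests, in the order asked: tamper, cocoa shaker, sugar tin, brush. I handed the job in at about 27 s on the robot's clock, well under the 118 s limit.

- **Which shaker:** I took the steel one with the perforated domed lid at top-picture pixel (279, 216). I ruled out the coloured look-alikes and the small salt shaker at (397, 186).
- **Final check:** I drew the expected outlines for tools centred and sitting on the rest floors over fresh top and side pictures. All four tools matched to within a few millimetres and looked upright inside the rims.
- **Bystanders:** the flask is still at about (315, 190) and the shot glass at about (229, 199) in the top picture, as before. The gripper was clear of everything.
- **Forces:** the force readings I saw stayed below about 10 N.
- **Disagreement:** the wrist camera put the tin about 2 mm to the side of where the fixed cameras had it. I shifted the grasp to match, and it had no visible effect.

No check failed.

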